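# Put the toppled spice jars back in the rack, labels to the front

## Robot

A 6-joint arm with a two-finger parallel gripper is mounted at the origin on a cart in front of the work surface, level with it; the furniture and walls round the work are solid. World frame = base frame: x ahead of the robot, y to its left, z up, the work surface at z = 0. Lengths are in m, angles in degrees, forces in N, time in s.
With the tool pointing down it reaches from about 0.325 to 0.775 m from the base axis. Payload 5.5 kg.
Tool frame: the origin (TCP) lies at the very end of the fingers, on their centre line; the grasp point (between the pads) lies 19 mm behind it; z points along the fingers, y is the line along which they close (so a half turn about z gives the same grasp; the last joint's range is limited). The gripper opens to 85 mm and grips with 20 to 120 N. Pads are 22 mm wide; open, the fingers measure 114 mm over their backs; the gripper's body (76 mm by 85 mm) begins 54 mm behind the grasp point. The pads swing forward as they close: fully open they stand 13 mm farther back than shut.
Start: joints at [-74.066, 5.22, 70.514, -0, 104.267, -3.249], TCP at [0.197, -0.567, 0.231] pointing down, gripper open.
Joint ranges: [-164.24, 164.24], [-49.07, 125.15], [9.68, 141.18], [-86.29, 266.29], [3.28, 154.24], [-151.56, 151.56]. Speed limits (degrees/s): [147.25, 147.25, 172.46, 180, 180, 180].

## Interface

Orientations are given as a 3x3 rotation matrix whose columns are the frame's x, y, z axes.
In Python, from workcell import manip, snapshot, get_calibration gives the robot as it stands. The module is installed in compiled form; this text tells all that it offers.
- The arm moves only by the shell command python3 -m handwheel 'ROWS' [FORCE]. ROWS is JSON, one flat list of numbers, 5 for each row, row after row: the gripper's target within -1 to 1 (fully open at 1, half-way at 0, shut at -1), then the shift along the world's x, y, z in cm, then the turn about the world's z in rad. In form: [claw, tx, ty, tz, twist, claw, tx, ty, tz, twist, ...]. A call has exactly 5 rows; each row is the pose to reach, as a shift and turn from the pose commanded when the call began; what a row does not reach only later rows make up. A row lasts 1/10 s, in which the tool goes at most 50 mm and 8.59 degrees, less where a joint would pass 70% of its speed; a pose out of reach is approached as far as the arm can. A call with a gripper value outside its range is refused whole. The fingers move at their own pace and stop on an object; FORCE is the grip in N (left out, the last holds). Time passes only in rows, so rows that repeat a pose let the fingers close, or fill a call up. It gives the time, the measured TCP pose, the force, the opening and the grip force at its end, in the units of the state.
- manip.sense(): the state, without advancing time (a new reading comes with each control period).
- snapshot(name): name is "scene" or "top" or "wrist"; returns the picture (384x512x3 uint8, red, green, blue); there is no depth.
- get_calibration(name): a dict with "fx", "fy", "cx", "cy" (pixels), "rvec" (rotation vector, rad) and "tvec" (3), from world to camera coordinates, as OpenCV has them. Camera axes: x right, y down, z forward; pixel columns grow to the right and rows downward; lengths in m; the calibration is good to about 2 mm. A picture is of the moment at which its call begins: read the wrist's pose just before it. get_calibration takes no time and is no camera call; for the wrist camera it gives the pose at the moment of the call.
- manip.hand_in(): hands the job in; it is judged then, once.
The state is a dict: "t": time; "qpos": joint angles; "qd": joint speeds; "joint_efforts": joint torques, N m; "eef_pos": TCP position; "ee_rot": TCP orientation; "wrist_force": force on the tool from outside, world axes, zero at the start; "moment": the same for the moment, N m; "grip_width": finger opening in m; "grasp_force": force on a finger pad.
Only numpy, scipy, OpenCV 4.12 (cv2) and the standard library are available. Lean on these libraries where they do the work, as an engineer would, in place of code of your own. Each camera call takes 0.05 s, during which the arm holds its last target. There are 200 camera calls.

## Task

Put the spice rack in order: fold its guard rail down, then stand every jar that has toppled onto the worktop upright in the rack's lane beside the ones already there, and turn round any jar that looks the wrong way, until every jar stands on the lane's floor with its label facing squarely out of the rack's open front. Then fold the guard rail fully up again. Do not knock over the salt shaker or the mug.

Things in the scene. Friction and masses are not known exactly. Their poses are not given: they have to be found in the camera images.
- spice_rack: Low dark-wood spice rack, fixed. Origin on the worktop under its centre; -x points to its open front (the robot), y to the left along its single lane: 330 mm long (y +-165), 56 mm deep (x +-28), no dividers, floor 12 mm above the worktop, front lip 10 and back board 34 mm above that floor; 12 mm end cheeks, 50 mm high. Room for five jars in a row.
- rail (a joint): Hinge of the guard rail, an 8 mm steel rod along the rack's front on 54 mm arms, hinge line at rack x -44 mm, 18 mm above the worktop. 0: up (stop; rod upright above its hinge, in front of the jars); 1.40 rad: folded forward and down (stop; rod 27 mm above the worktop). Light friction (about 1 N at the rod); it stays where it is left.
- rail_grip (a point): Middle of the rail's black grip sleeve, 12 mm thick, 42 mm long, in line with the rod, that sticks out sideways past the rack's right (-y) end, at rack y -204 mm; its axis is the rack's y axis. Pinch it from above; it moves on a 54 mm arc about the hinge line.
- turmeric_mid (a point): Square glass spice jar, yellow contents, 46x46 mm, 106 high, about 170 g: glass up to 82 mm, above it a round steel cap 42 mm across. A cream label with a yellow band covers one side only. Lies on a flat side beside the rack at first; may be absent. Point on its axis half-way up; z points from base to cap, -x out of the labelled side.
- turmeric_label (a point): Point on the face of the yellow jar's label, on the jar's -x side, 23.5 mm from the jar's axis, 40 mm above its base.
- paprika_mid (a point): Square glass spice jar, red contents, 46x46 mm, 106 high, about 170 g: glass up to 82 mm, above it a round steel cap 42 mm across. A cream label with a red band covers one side only. Lies on a flat side beside the rack at first; may be absent. Point on its axis half-way up; z points from base to cap, -x out of the labelled side.
- paprika_label (a point): Point on the face of the red jar's label, on the jar's -x side, 23.5 mm from the jar's axis, 40 mm above its base.
- oregano_mid (a point): Square glass spice jar, green contents, 46x46 mm, 106 high, about 170 g: glass up to 82 mm, above it a round steel cap 42 mm across. A cream label with a green band covers one side only. Lies on a flat side beside the rack at first; may be absent. Point on its axis half-way up; z points from base to cap, -x out of the labelled side.
- oregano_label (a point): Point on the face of the green jar's label, on the jar's -x side, 23.5 mm from the jar's axis, 40 mm above its base.
- pepper_mid (a point): Square glass spice jar, black contents, 46x46 mm, 106 high, about 170 g: glass up to 82 mm, above it a round steel cap 42 mm across. A cream label with a black band covers one side only. Stands in the lane at first, turned wrong; may be absent. Point on its axis half-way up; z points from base to cap, -x out of the labelled side.
- pepper_label (a point): Point on the face of the black jar's label, on the jar's -x side, 23.5 mm from the jar's axis, 40 mm above its base.
- cinnamon_mid (a point): Square glass spice jar, brown contents, 46x46 mm, 106 high, about 170 g: glass up to 82 mm, above it a round steel cap 42 mm across. A cream label with a brown band covers one side only. Stands in the lane, label to the front, from the start. Point on its axis half-way up; z points from base to cap, -x out of the labelled side.
- cinnamon_label (a point): Point on the face of the brown jar's label, on the jar's -x side, 23.5 mm from the jar's axis, 40 mm above its base.
- salt_mid (a point): White salt shaker with a grey top, 44 mm across, 90 mm high, a bystander behind the rack; point half-way up its axis.
- mug_mid (a point): White mug with red stripes, 84 mm across, 97 mm high, a bystander at the right; point half-way up its axis.

How it is judged:
By the outcome, as a careful person would: the job done as asked, in the order asked, and still so for the second after the job is handed in, with the robot touching nothing.
Of turmeric, paprika, oregano, pepper only 3 to 4 are there at a start; the rules pass over those that are not, and their reading is None.
Once in a run the grip may slacken for a moment while it holds something.
It also fails if it takes over 210 s, if anything falls off the work surface, if the arm or the gripper's body presses on something with over 40 N, if the wrist force passes 120 N, or if a joint passes its speed limit or range.

## Working session

There is one attempt and no reset: what is moved stays moved. The work goes in short steps, Python scripts to look and compute and a shell command to move; the robot and the scene stay as the last step left them, time stands still between calls to the robot, and variables do not carry over. Pictures are saved under pics/ and viewed, at most 14 in all, crops included, and the job is handed in when it is done.

```bash
mkdir -p pics; cat > h.py <<'E'
import numpy as np, cv2
from workcell import manip, snapshot, get_calibration
def save(n,f):
    c=get_calibration(n); im=snapshot(n); cv2.imwrite(f'pics/{f}.png',im[:,:,::-1].copy()); return im,c
def ray(c,u,v,z):
    R=cv2.Rodrigues(np.array(c['rvec'],float))[0]; t=np.array(c['tvec'],float)
    o=-R.T@t; d=R.T@np.array([(u-c['cx'])/c['fx'],(v-c['cy'])/c['fy'],1]); return o+d*(z-o[2])/d[2]
def proj(c,P):
    return cv2.projectPoints(np.array(P,float).reshape(-1,1,3),np.array(c['rvec'],float),np.array(c['tvec'],float),np.array([[c['fx'],0,c['cx']],[0,c['fy'],c['cy']],[0,0,1.]]),None)[0].reshape(-1,2)
E
python3 - <<'E'
from h import *
for n in('scene','top'):
    im,c=save(n,n+'1'); im=cv2.imread(f'pics/{n}1.png'); cv2.imwrite(f'pics/{n}1b.png',cv2.resize(im,(800,600),interpolation=cv2.INTER_CUBIC))
    R=cv2.Rodrigues(np.array(c['rvec'],float))[0]; print(n,c['fx'],-R.T@np.array(c['tvec']),R[2])
print(manip.sense())
E
```

```text
scene 483.74418627512205 [-0.80447023  0.72099084  0.80434476] [ 0.80582328 -0.40537377 -0.4316491 ]
top 349.4485760188276 [0.35460083 0.00578023 1.16448301] [ 0.20636748 -0.01072533 -0.97841578]
{'t': 0.1, 'qpos': array([-7.40671417e+01,  5.25905353e+00,  7.05758353e+01, -2.74750847e-04,
        1.04266580e+02, -3.24854694e+00]), 'qd': array([-0.05522246, -0.09461351, -0.19581103,  0.06220611, -0.0190468 ,
       -0.02890679]), 'joint_efforts': array([ 3.46724126e-03, -4.60217535e+01, -4.19217789e+01,  2.26171090e-05,
        1.05744920e-02,  1.54281008e-05]), 'eef_pos': array([ 0.19706397, -0.56644474,  0.2302528 ]), 'ee_rot': array([[ 9.44483461e-01,  3.28558595e-01, -4.90617895e-04],
       [ 3.28558948e-01, -9.44481933e-01,  1.70165640e-03],
       [ 9.57140980e-05, -1.76838322e-03, -9.99998432e-01]]), 'wrist_force': array([ 0.47167511,  0.17071701, -0.24094491]), 'moment': array([ 0.02398654, -0.03074756,  0.02998252]), 'grasp_force': 0.0, 'grip_width': 0.08518997140286587}
```

View pics/scene1b.png

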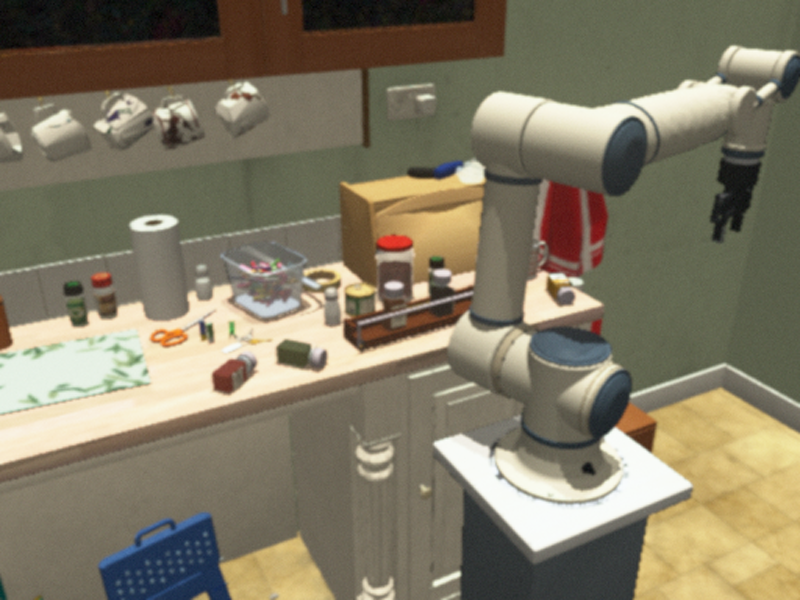

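View pics/top1b.png

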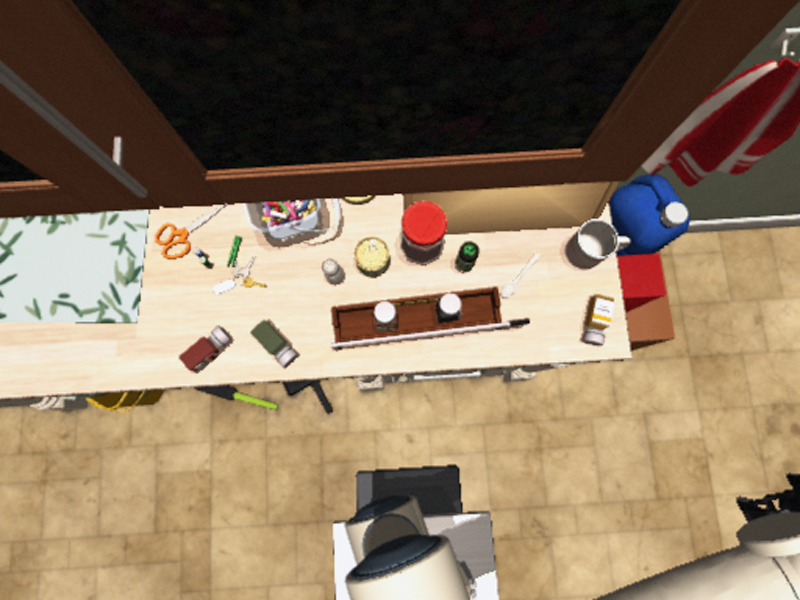

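```bash
python3 - <<'E'
from h import *
c=get_calibration('top'); k=.64
for n,u,v,z in [('red base',190,361,.023),('red cap',222,336,.023),('green base',258,328,.023),('green cap',290,359,.023),('yel base',602,301,.023),('yel cap',594,337,.023),('jarL cap',386,312,.118),('jarR cap',450,302,.118),('rackBL',333,306,.06),('rackBR',497,288,.06),('rackFL',336,346,.072),('rodR',500,325,.072),('grip',518,322,.072),('salt top',332,264,.09),('mug',598,236,.097)]:
    print(n,ray(c,u*k,v*k,z).round(3))
print(get_calibration('wrist'))
E
```

```text
red base [0.493 0.439 0.023]
red cap [0.541 0.372 0.023]
green base [0.553 0.296 0.023]
green cap [0.483 0.23  0.023]
yel base [ 0.565 -0.438  0.023]
yel cap [ 0.489 -0.41   0.023]
jarL cap [0.552 0.022 0.118]
jarR cap [ 0.564 -0.104  0.118]
rackBL [0.583 0.132 0.06 ]
rackBR [ 0.599 -0.21   0.06 ]
rackFL [0.498 0.127 0.072]
rodR [ 0.52  -0.206  0.072]
grip [ 0.523 -0.243  0.072]
salt top [0.664 0.127 0.09 ]
mug [ 0.687 -0.42   0.097]
{'fx': 294.5332882685348, 'fy': 294.5332882685348, 'cx': 254.95052835102825, 'cy': 189.74682715531085, 'rvec': array([-2.37852839,  1.69098178,  0.23036344]), 'tvec': array([-0.59690456, -0.03491108,  0.37880562])}
```

```bash
python3 -m handwheel '[1,3,3,0,0.13, 1,6.5,6.5,0,0.26, 1,10,10,0,0.39, 1,13,13,0,0.52, 1,16,16,0,0.65]'; python3 -m handwheel '[1,3,3,0,0.13, 1,6.5,6.5,0,0.26, 1,10,10,0,0.39, 1,13,13,0,0.52, 1,16,16,0,0.65]'
python3 - <<'E'
from h import *
s=manip.sense(); print(s['eef_pos'],s['ee_rot'].round(3),s['qpos'].round(1))
im,c=save('wrist','w1')
R=cv2.Rodrigues(np.array(c['rvec'],float))[0]; o=-R.T@np.array(c['tvec'])
print('cam in tool',s['ee_rot'].T@(o-s['eef_pos']),'\n',(s['ee_rot'].T@R.T).round(2))
E
```

```text
t: 0.6
eef_pos: [0.3581, -0.4051, 0.2308]
ee_rot: [[0.549, 0.836, -0.0], [0.836, -0.549, 0.001], [0.0, -0.001, -1.0]]
wrist_force: [0.6, -0.5, 0.2]
grip_width: 0.0856
grasp_force: 0.0
t: 1.1
eef_pos: [0.5182, -0.245, 0.2308]
ee_rot: [[-0.07, 0.998, -0.001], [0.998, 0.07, 0.0], [0.0, -0.001, -1.0]]
wrist_force: [1.2, -0.8, -0.0]
grip_width: 0.0854
grasp_force: 0.0
[ 0.51815904 -0.24495366  0.23079818] [[-0.07   0.998 -0.001]
 [ 0.998  0.07   0.   ]
 [ 0.    -0.001 -1.   ]] [-28.7   1.1  74.8  -0.  104.1 -32.7]
cam in tool [ 0.06768338 -0.00125419 -0.14224005] 
 [[-0.   -0.97 -0.26]
 [ 1.   -0.   -0.  ]
 [ 0.   -0.26  0.97]]
```

View pics/w1.png

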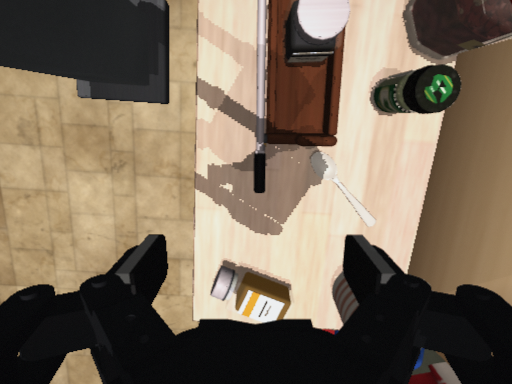

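```bash
python3 - <<'E'
from h import *
c=get_calibration('wrist')
for n,u,v,z in [('grip',260,172,.072),('rod far',262.5,5,.072),('cheek front',266,142,.062),('cheek back',336,146,.062),('yel capend',222,281,.023),('yel base',277,306,.023)]: print(n,ray(c,u,v,z).round(4))
E
```

```text
grip [ 0.5252 -0.2335  0.072 ]
rod far [ 0.5143 -0.0799  0.072 ]
cheek front [ 0.5291 -0.2031  0.062 ]
cheek back [ 0.6027 -0.2013  0.062 ]
yel capend [ 0.4889 -0.3954  0.023 ]
yel base [ 0.5661 -0.428   0.023 ]
```

```bash
python3 -m handwheel '[0.2,0.7,1.2,-4,0, 0.2,0.7,1.2,-8,0, 0,0.7,1.2,-12,0, -0.2,0.7,1.2,-16,0, -0.3,0.7,1.2,-17.7,0]' 30;python3 -m handwheel '[-1,0,0,0,0,-1,0,0,0,0,-1,0,0,0,0,-1,0,0,0,0,-1,0,0,0,0]' 30
python3 -m handwheel '[-1,-0.75,-0.05,-0.05,0, -1,-1.5,-0.1,-0.2,0, -1,-2.2,-0.15,-0.47,0, -1,-2.87,-0.2,-0.82,0, -1,-3.48,-0.24,-1.27,0]'
```

```text
t: 1.65
eef_pos: [0.5215, -0.2335, 0.0486]
ee_rot: [[-0.064, 0.998, -0.007], [0.998, 0.064, 0.004], [0.004, -0.007, -1.0]]
wrist_force: [-0.8, 0.2, 0.1]
grip_width: 0.0298
grasp_force: 0.0
t: 2.15
eef_pos: [0.5227, -0.2339, 0.0522]
ee_rot: [[-0.064, 0.998, -0.004], [0.998, 0.064, 0.002], [0.003, -0.004, -1.0]]
wrist_force: [-1.9, 2.2, -22.0]
grip_width: 0.0107
grasp_force: 29.3
t: 2.65
eef_pos: [0.493, -0.236, 0.045]
ee_rot: [[-0.065, 0.998, 0.011], [0.998, 0.065, 0.001], [-0.0, 0.011, -1.0]]
wrist_force: [10.1, 9.8, -7.3]
grip_width: 0.0108
grasp_force: 29.5
```

```bash

python3 -m handwheel '[-1,-0.54,-0.03,-0.53,0, -1,-1.0,-0.07,-1.12,0, -1,-1.38,-0.1,-1.78,0, -1,-1.66,-0.12,-2.48,0, -1,-1.84,-0.13,-3.21,0]'
python3 -m handwheel '[-1,0,0,0,0, 0,0,0,0,0, 0,0,0,0,0, 0,0,0,4,0, 0.5,0,0,8,0]'
python3 -m handwheel '[1,0,0,4,0, 1,0,0,8,0,1,0,0,12,0, 1,0,0,16,0, 1,0,0,17,0]'
python3 - <<'E'
from h import *
im,c=save('wrist','w2')
E
```

```text
t: 3.15
eef_pos: [0.4733, -0.2381, 0.0158]
ee_rot: [[-0.065, 0.998, 0.008], [0.998, 0.065, -0.001], [-0.001, 0.007, -1.0]]
wrist_force: [-6.6, 11.9, 6.9]
grip_width: 0.0109
grasp_force: 31.8
t: 3.65
eef_pos: [0.4712, -0.2391, 0.092]
ee_rot: [[-0.064, 0.998, 0.002], [0.998, 0.064, -0.002], [-0.002, 0.002, -1.0]]
wrist_force: [0.5, -0.1, 0.7]
grip_width: 0.0561
grasp_force: 0.0
t: 4.15
eef_pos: [0.4724, -0.2398, 0.2685]
ee_rot: [[-0.063, 0.998, 0.012], [0.998, 0.063, -0.008], [-0.009, 0.012, -1.0]]
wrist_force: [-0.4, 0.1, 0.6]
grip_width: 0.0854
grasp_force: 0.0
```

View pics/w2.png

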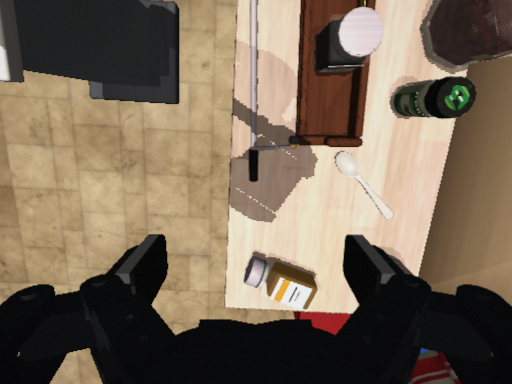

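```bash

python3 -m handwheel '[1,0,-3,0,-0.14, 1,1,-6,0,-0.28, 1,2,-9,0,-0.42, 1,3,-12,0,-0.56, 1,4,-15,0,-0.70]' >/dev/null
python3 -m handwheel '[1,0,0,0,-0.14, 1,0,0,0,-0.28, 1,0,0,0,-0.42, 1,0,0,0,-0.56, 1,0,0,-2,-0.70]' >/dev/null
python3 -m handwheel '[1,0,0,0,-0.14, 1,0,0,0,-0.28, 1,0,0,0,-0.42, 1,0,0,0,-0.56, 1,0,0,0,-0.62]'
python3 - <<'E'
from h import *
im,c=save('wrist','w3'); print({k:np.array(v).round(4).tolist() for k,v in c.items()})
s=cv2.imread('pics/scene1.png')[160:280,120:390]
w=cv2.imread('pics/w3.png'); s=cv2.resize(s,(800,356),interpolation=cv2.INTER_CUBIC)
cv2.imwrite('pics/s1c.png',s)
E
```

```text
t: 5.7
eef_pos: [0.5108, -0.3888, 0.239]
ee_rot: [[0.925, -0.38, 0.0], [-0.38, -0.925, -0.001], [0.0, 0.0, -1.0]]
wrist_force: [0.3, 0.2, 0.3]
grip_width: 0.0854
grasp_force: 0.0
{'fx': 294.5333, 'fy': 294.5333, 'cx': 254.9505, 'cy': 189.7468, 'rvec': [-1.6556, 2.4726, 0.332], 'tvec': [-0.1638, 0.5602, 0.5483]}
```

View pics/w3.png

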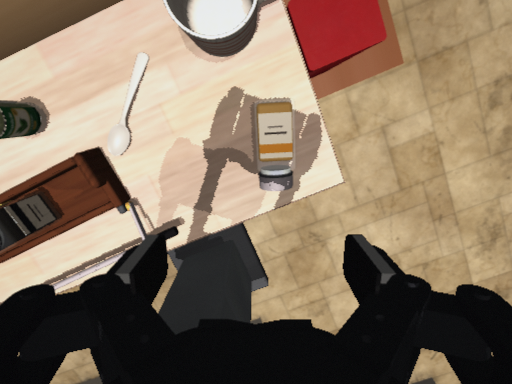

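View pics/s1c.png

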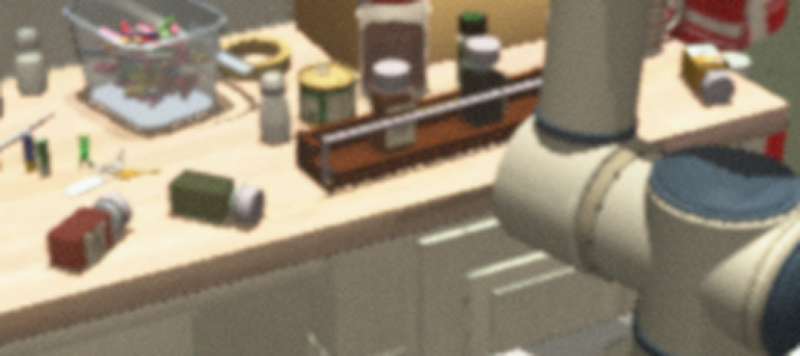

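```bash
python3 - <<'E'
from h import *
c=get_calibration('wrist')
P=[ray(c,u,v,.046) for u,v in [(257,102),(291,100),(258,167),(294,165)]]
b=(P[0]+P[1])/2; t=(P[2]+P[3])/2; d=(t-b)/np.linalg.norm(t-b)
print(b,t,np.linalg.norm(t-b),np.linalg.norm(P[0]-P[1]),np.degrees(np.arctan2(d[1],d[0])))
for q in (82,94,96): print(q,b+d*q/1000)
s=manip.sense();print(s['eef_pos'])
E
```

```text
[ 0.57095306 -0.43492093  0.046     ] [ 0.50316652 -0.41072927  0.046     ] 0.0719739715122448 0.03709475927738813 160.35953606612972
82 [ 0.4937238  -0.40735935  0.046     ]
94 [ 0.48242196 -0.40332595  0.046     ]
96 [ 0.48053831 -0.40265371  0.046     ]
[ 0.51080759 -0.38872253  0.23903292]
```

```bash
python3 - <<'E'
import cv2
w=cv2.imread('pics/w3.png')[85:205,225:335]; cv2.imwrite('pics/w3c.png',cv2.resize(w,None,fx=5,fy=5,interpolation=cv2.INTER_CUBIC))
E
```

```text
(no output)
```

View pics/w3c.png

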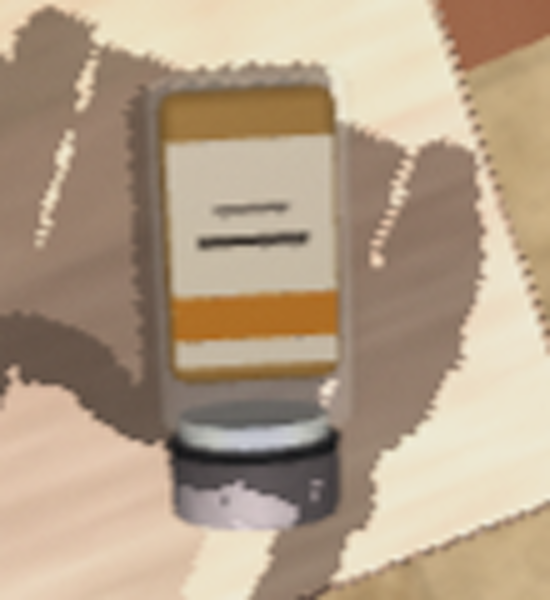

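```bash
python3 - <<'E'
from h import *
c=get_calibration('wrist')
P=[ray(c,u,v,.046) for u,v in [(253.5,100),(293,98.5),(257,171),(296.5,169.5)]]
b=(P[0]+P[1])/2; t=(P[2]+P[3])/2; d=(t-b)/np.linalg.norm(t-b)
print(b,t,np.linalg.norm(t-b),np.linalg.norm(P[0]-P[1]),np.degrees(np.arctan2(d[1],d[0])))
for q in (82,94,96): print(q,t+d*(q-82)/1000)
print('cap end low',ray(c,276,190,.015))
E
```

```text
[ 0.57296305 -0.43483638  0.046     ] [ 0.49817999 -0.40971431  0.046     ] 0.078889958832914 0.04300682487750162 161.43111859519155
82 [ 0.49817999 -0.40971431  0.046     ]
94 [ 0.48680469 -0.40589297  0.046     ]
96 [ 0.4849088  -0.40525609  0.046     ]
cap end low [ 0.46767787 -0.39913368  0.015     ]
```

```bash

python3 -m handwheel '[0.5,-1,-0.7,-4,0.02, 0.5,-2.5,-1.7,-8,0.06, 0.5,-2.5,-1.7,-13,0.06, 0.5,-2.5,-1.7,-18,0.06, 0.5,-2.5,-1.7,-22,0.06]' 20
python3 -m handwheel '[0.5,0,0,-1.4,0, 0.2,0,0,-1.4,0, -1,0,0,-1.4,0, -1,0,0,-1.4,0, -1,0,0,-1.4,0]' 20
python3 -m handwheel '[-1,-0.05,0,0.7,0, -1,0.3,-0.1,1.5,0, -1,0.6,-0.2,2.2,0, -1,1,-0.35,2.8,0, -1,1.5,-0.5,3.4,0]' 20
```

```text
t: 6.25
eef_pos: [0.4846, -0.4048, 0.0159]
ee_rot: [[0.948, -0.319, -0.002], [-0.319, -0.948, 0.001], [-0.002, -0.001, -1.0]]
wrist_force: [0.6, -0.1, -0.3]
grip_width: 0.0642
grasp_force: 0.0
t: 6.75
eef_pos: [0.487, -0.4064, 0.0082]
ee_rot: [[0.948, -0.319, 0.003], [-0.319, -0.948, -0.003], [0.004, 0.002, -1.0]]
wrist_force: [-0.2, 0.3, -0.6]
grip_width: 0.0412
grasp_force: 23.7
t: 7.25
eef_pos: [0.5015, -0.4107, 0.0404]
ee_rot: [[0.948, -0.32, 0.001], [-0.32, -0.948, -0.0], [0.001, 0.0, -1.0]]
wrist_force: [0.0, -1.6, -1.5]
grip_width: 0.0414
grasp_force: 12.9
```

```bash

python3 -m handwheel '[-1,0.6,-0.2,0.75,0, -1,1.2,-0.4,1.4,0, -1,1.9,-0.65,2.0,0, -1,2.65,-0.9,2.55,0, -1,3.4,-1.15,3.0,0]'
python3 - <<'E'
from h import *
im,c=save('wrist','w4')
E
```

```text
t: 7.75
eef_pos: [0.5357, -0.4222, 0.07]
ee_rot: [[0.948, -0.319, 0.0], [-0.319, -0.948, -0.0], [0.0, 0.0, -1.0]]
wrist_force: [0.4, -0.4, -1.1]
grip_width: 0.0411
grasp_force: 22.4
```

View pics/w4.png

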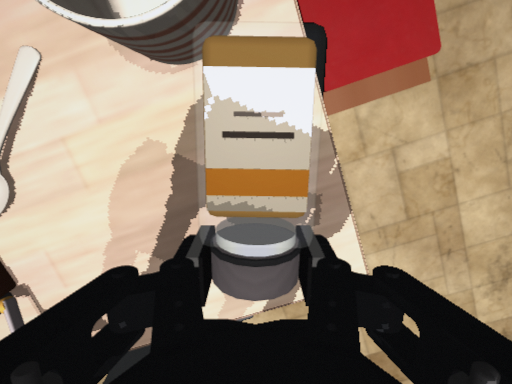

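```bash

python3 -m handwheel '[-1,-1.2,0.4,-1,0, -1,-2.5,0.8,-2.2,0, -1,-3.7,1.2,-4,0, -1,-4.3,1.45,-5.4,0, -1,-4.3,1.45,-6.2,0]'
python3 -m handwheel '[-1,0,0,-0.1,0, 0.3,0,0,-0.1,0, 0.4,0,0,-0.1,0, 0.4,-0.6,0.2,-0.1,0, 0.4,-1.2,0.4,-0.1,0]'
python3 -m handwheel '[0.4,0,0,0,0, -1,0,0,0,0, -1,0,0,0,0, -1,0,0,0,0, -1,0,0,0,0]' 20
python3 -m handwheel '[-1,-0.05,0,0.7,0, -1,0.3,-0.1,1.5,0, -1,0.6,-0.2,2.2,0, -1,1,-0.35,2.8,0, -1,1.5,-0.5,3.4,0]' 20
python3 - <<'E'
from h import *
im,c=save('wrist','w5')
E
```

```text
t: 8.3
eef_pos: [0.4906, -0.4067, 0.0061]
ee_rot: [[0.947, -0.32, -0.003], [-0.32, -0.947, 0.002], [-0.003, -0.001, -1.0]]
wrist_force: [-9.9, 5.9, 20.5]
grip_width: 0.0412
grasp_force: 23.9
t: 8.8
eef_pos: [0.4798, -0.4034, 0.0067]
ee_rot: [[0.948, -0.319, 0.0], [-0.319, -0.948, -0.0], [0.0, 0.0, -1.0]]
wrist_force: [0.5, -0.5, -0.3]
grip_width: 0.0594
grasp_force: 0.0
t: 9.3
eef_pos: [0.48, -0.4035, 0.0068]
ee_rot: [[0.948, -0.319, 0.0], [-0.319, -0.948, -0.0], [0.0, 0.0, -1.0]]
wrist_force: [-2.1, 0.7, 1.8]
grip_width: 0.0414
grasp_force: 20.4
t: 9.8
eef_pos: [0.4954, -0.4087, 0.0412]
ee_rot: [[0.948, -0.32, 0.0], [-0.32, -0.948, -0.0], [0.0, 0.0, -1.0]]
wrist_force: [0.2, 0.5, -0.8]
grip_width: 0.0412
grasp_force: 20.5
```

View pics/w5.png

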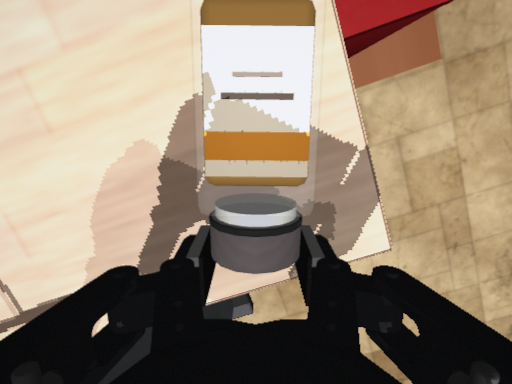

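```bash

python3 -m handwheel '[-0.06,0,0,0,0, -0.06,0,0,0,0, -0.06,0,0,0,0, -0.06,0,0,0,0, -0.06,0,0,0,0]'
python3 -m handwheel '[-0.045,0,0,0,0, -0.045,0,0,0,0, -0.045,0,0,0,0, -0.045,0,0,0,0, -0.045,0,0,0,0]'
```

```text
t: 10.35
eef_pos: [0.4947, -0.4083, 0.0402]
ee_rot: [[0.948, -0.32, -0.0], [-0.32, -0.948, 0.0], [-0.0, -0.0, -1.0]]
wrist_force: [-0.1, 0.8, -1.4]
grip_width: 0.0411
grasp_force: 20.5
t: 10.85
eef_pos: [0.495, -0.4084, 0.0405]
ee_rot: [[0.948, -0.319, 0.0], [-0.319, -0.948, -0.0], [0.0, 0.0, -1.0]]
wrist_force: [0.1, -0.0, -1.3]
grip_width: 0.0409
grasp_force: 20.5
```

```bash

python3 -m handwheel '[-0.03,0,0,0,0, -0.03,0,0,0,0, -0.03,0,0,0,0, -0.03,0,0,0,0, -0.03,0,0,0,0]'
python3 -m handwheel '[-0.025,0,0,0,0, -0.025,0,0,0,0, -0.02,0,0,0,0, -0.02,0,0,0,0, -0.02,0,0,0,0]'
```

```text
t: 11.35
eef_pos: [0.495, -0.4085, 0.0406]
ee_rot: [[0.948, -0.32, 0.0], [-0.32, -0.948, -0.0], [0.0, 0.0, -1.0]]
wrist_force: [0.4, -0.2, -0.5]
grip_width: 0.0414
grasp_force: 9.7
t: 11.85
eef_pos: [0.4949, -0.4084, 0.0405]
ee_rot: [[0.948, -0.319, -0.0], [-0.319, -0.948, 0.0], [-0.0, -0.0, -1.0]]
wrist_force: [0.4, 0.3, -0.7]
grip_width: 0.0415
grasp_force: 1.8
```

```bash

python3 -m handwheel '[-0.025,0.6,-0.2,0.75,0, -0.025,1.2,-0.4,1.4,0, -0.025,1.9,-0.65,2.0,0, -0.025,2.65,-0.9,2.55,0, -0.025,3.4,-1.15,3.0,0]'
python3 - <<'E'
from h import *
im,c=save('wrist','w6')
E
```

```text
t: 12.35
eef_pos: [0.5298, -0.4203, 0.0718]
ee_rot: [[0.948, -0.319, 0.001], [-0.319, -0.948, -0.001], [0.001, 0.001, -1.0]]
wrist_force: [-2.6, 0.1, 2.8]
grip_width: 0.0416
grasp_force: 5.1
```

View pics/w6.png

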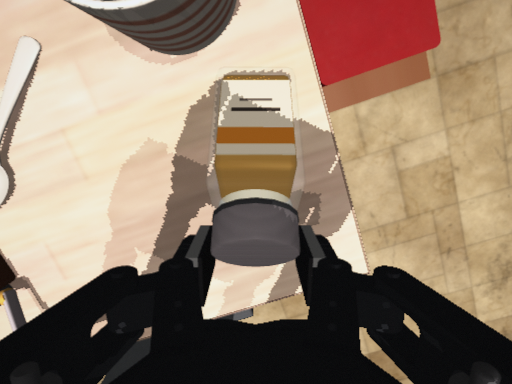

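```bash

python3 -m handwheel '[-0.025,1.2,-0.4,0.8,0, -0.025,2.4,-0.8,1.3,0, -0.025,3.6,-1.2,1.7,0, -0.025,4.8,-1.6,1.8,0, -0.025,6,-2,1.8,0]'
python3 -m handwheel '[-0.02,0,0,0,0, -0.02,0,0,-0.2,0, -0.02,0,0,-0.4,0, -0.02,0,0,-0.6,0, -0.02,0,0,-0.8,0]'
python3 - <<'E'
from h import *
im,c=save('wrist','w7')
E
```

```text
t: 12.9
eef_pos: [0.5896, -0.4402, 0.0882]
ee_rot: [[0.948, -0.32, -0.0], [-0.32, -0.948, -0.0], [-0.0, 0.0, -1.0]]
wrist_force: [-0.8, 0.2, -0.4]
grip_width: 0.0414
grasp_force: 5.8
t: 13.4
eef_pos: [0.589, -0.4403, 0.0819]
ee_rot: [[0.947, -0.32, 0.002], [-0.32, -0.947, -0.002], [0.002, 0.001, -1.0]]
wrist_force: [0.2, -0.1, 12.6]
grip_width: 0.0418
grasp_force: 7.4
```

View pics/w7.png

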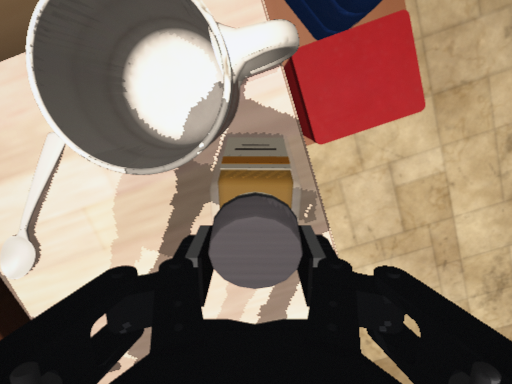

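```bash

python3 -m handwheel '[-0.2,0,0,0.3,0, -0.2,0,0,1.5,0, -0.2,-2,0.7,2.2,0, -0.2,-5,1.7,2.2,0, -0.2,-8,2.7,2.2,0]' 20
python3 -m handwheel '[-0.02,0,0,0,0, -0.02,0,0,-0.4,0, -0.02,0.6,-0.2,-0.8,0, -0.02,1.2,-0.4,-0.9,0, -0.02,1.8,-0.6,-1.0,0]'
python3 -m handwheel '[-0.02,0.4,-0.15,-0.1,0, -0.02,0.8,-0.3,-0.2,0, -0.02,0.8,-0.3,-0.3,0, 0,0.8,-0.3,-0.3,0, 0,0.8,-0.3,-0.3,0]'
python3 - <<'E'
from h import *
im,c=save('wrist','w8')
E
```

```text
t: 13.95
eef_pos: [0.508, -0.4122, 0.1022]
ee_rot: [[0.948, -0.319, -0.001], [-0.319, -0.948, 0.001], [-0.001, -0.001, -1.0]]
wrist_force: [-0.1, -0.3, -1.7]
grip_width: 0.0408
grasp_force: 23.4
t: 14.45
eef_pos: [0.5282, -0.4191, 0.0919]
ee_rot: [[0.948, -0.319, -0.0], [-0.319, -0.948, 0.0], [-0.0, -0.0, -1.0]]
wrist_force: [0.1, 0.4, -1.6]
grip_width: 0.0414
grasp_force: 2.8
t: 14.95
eef_pos: [0.535, -0.422, 0.0899]
ee_rot: [[0.948, -0.32, 0.0], [-0.32, -0.948, -0.0], [0.001, 0.0, -1.0]]
wrist_force: [0.7, -0.4, -1.0]
grip_width: 0.0426
grasp_force: 0.0
```

View pics/w8.png

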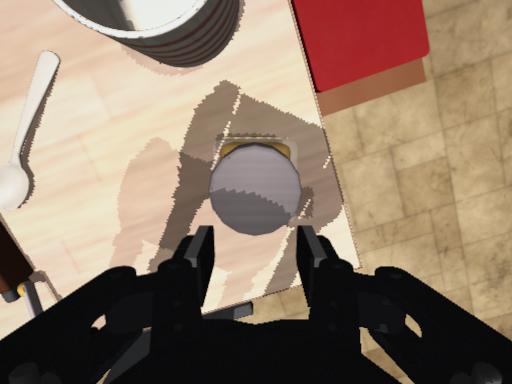

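```bash
cat >> h.py <<'E'
def tool(P):
    s=manip.sense(); return s['ee_rot'].T@(np.array(P)-s['eef_pos'])
E
python3 - <<'E'
from h import *
c=get_calibration('wrist'); p=ray(c,255,190,.106); s=manip.sense(); print(p,p-s['eef_pos'],s['qpos'].round(1))
for u,v in [(210,190),(300,190),(255,145),(255,236)]: print(ray(c,u,v,.106))
E
```

```text
[ 0.56361776 -0.4306664   0.106     ] [ 0.02866451 -0.00864249  0.01598436] [-41.1  18.6  69.6  -0.   91.7  67.5]
[ 0.57001943 -0.41170685  0.106     ]
[ 0.55721789 -0.44962061  0.106     ]
[ 0.5824837  -0.43704064  0.106     ]
[ 0.54263574 -0.42357719  0.106     ]
```

```bash

python3 -m handwheel '[1,0,0,0,0, 1,0,0,0,0, 1,0.9,-0.3,0,0, 1,1.8,-0.6,0,0, 1,2.8,-0.9,0,0]'
python3 -m handwheel '[1,0,0,-1.5,0, 1,0,0,-3,0, 1,0,0,-4.2,0, 0.3,0,0,-4.2,0, -1,0,0,-4.2,0]' 30
python3 -m handwheel '[-1,0,0,0,0, -1,0,0,0,0, -1,0,0,0.5,0, -1,-1.5,0.5,1,0, -1,-3,1,1,0]' 30
```

```text
t: 15.5
eef_pos: [0.5637, -0.4312, 0.0896]
ee_rot: [[0.948, -0.32, 0.0], [-0.32, -0.948, -0.0], [0.0, 0.0, -1.0]]
wrist_force: [0.6, -0.1, 0.0]
grip_width: 0.0856
grasp_force: 0.0
t: 16.0
eef_pos: [0.5623, -0.4306, 0.0465]
ee_rot: [[0.948, -0.32, -0.001], [-0.32, -0.948, 0.001], [-0.002, -0.001, -1.0]]
wrist_force: [-0.4, 0.2, 0.7]
grip_width: 0.059
grasp_force: 0.0
t: 16.5
eef_pos: [0.5332, -0.4211, 0.0589]
ee_rot: [[0.948, -0.319, 0.001], [-0.319, -0.948, -0.001], [0.002, 0.001, -1.0]]
wrist_force: [0.2, -0.6, -1.1]
grip_width: 0.0455
grasp_force: 31.6
```

```bash

python3 -m handwheel '[-1,0,0.5,0,0.14, -1,-0.3,1,0,0.28, -1,-0.6,1.5,0,0.42, -1,-1,2,0,0.56, -1,-1,3,0,0.7]' >/dev/null
python3 -m handwheel '[-1,0,0,0,0.14, -1,0,0,0,0.28, -1,0,0,0,0.42, -1,0,0,0,0.56, -1,0,0,0,0.7]' >/dev/null
python3 -m handwheel '[-1,0,0,0,0.14, -1,0,0,0,0.28, -1,0,0,0,0.42, -1,0,0,0,0.567, -1,0,0,0,0.567]'
python3 -m handwheel '[-1,0,0,-0.5,0, -1,0,0,-0.95,0, 0,0,0,-0.95,0, 1,0,0,-0.95,0, 1,0,0,-0.95,0]'
```

```text
t: 18.0
eef_pos: [0.5231, -0.391, 0.0581]
ee_rot: [[-0.072, 0.997, 0.0], [0.997, 0.072, -0.0], [-0.0, 0.0, -1.0]]
wrist_force: [0.5, 0.4, -1.5]
grip_width: 0.0454
grasp_force: 31.7
t: 18.5
eef_pos: [0.5229, -0.3908, 0.0478]
ee_rot: [[-0.07, 0.998, -0.0], [0.998, 0.07, 0.0], [0.0, -0.0, -1.0]]
wrist_force: [-0.2, -0.6, -0.6]
grip_width: 0.0731
grasp_force: 0.0
```

```bash

python3 -m handwheel '[1,0,0,0,-0.14, 1,0,0,0,-0.28, 1,0,0,0,-0.42, 1,0,0,0,-0.56, 1,0,0,0,-0.7]' >/dev/null
python3 -m handwheel '[1,0,0,0,-0.14, 1,0,0,0,-0.28, 1,0,0,0,-0.42, 1,0,0,0,-0.56, 1,0,0,0,-0.7]' >/dev/null
python3 -m handwheel '[1,0,0,0,-0.14, 1,0,0,0,-0.171, 0.3,0,0,0,-0.171, -1,0,0,0,-0.171, -1,0,0,0,-0.171]' 35
python3 -m handwheel '[-1,0,0,0,0, -1,0,0,0,0, -1,0,0,2,0, -1,0,0,6,0, -1,0,0,9,0]' 35
python3 -m handwheel '[-1,1,4,0,0.14, -1,2,8,0,0.28, -1,3,12,0,0.42, -1,3.5,16,0,0.56, -1,4,20,0,0.7]'
python3 -m handwheel '[-1,0,0,0,0.14, -1,0,0,0,0.28, -1,0,0,0,0.42, -1,0,0,0,0.56, -1,0,0,0,0.7]'
python3 -m handwheel '[-1,0,0,0,0.14, -1,0,0,0,0.171, -1,0,0,0,0.171, -1,0,0,0,0.171, -1,0,0,0,0.171]'
python3 - <<'E'
from h import *
print(manip.sense()['eef_pos'],manip.sense()['qpos'].round(1))
im,c=save('wrist','w9'); np.save('c9.npy',c,allow_pickle=True)
# pepper cap: bright low-saturation blob
g=cv2.cvtColor(im,cv2.COLOR_RGB2HSV)
ctr=np.array([.5552,-.0269]);a=np.radians(4.06);R=np.array([[np.cos(a),-np.sin(a)],[np.sin(a),np.cos(a)]])
for n,pr in [('pep',(0,-.076,.118)),('cin',(0,.049,.118)),('cheekF',(-.036,-.177,.062)),('cheekB',(.036,-.177,.062))]:
    w=ctr+R@np.array(pr[:2]); print(n,w,proj(c,[[*w,pr[2]]]).round(1))
E
```

```text
t: 20.0
eef_pos: [0.5231, -0.3913, 0.0483]
ee_rot: [[0.997, 0.071, 0.0], [0.071, -0.997, -0.001], [0.0, 0.001, -1.0]]
wrist_force: [0.2, 0.5, 1.0]
grip_width: 0.0459
grasp_force: 39.6
t: 20.5
eef_pos: [0.5228, -0.3905, 0.1388]
ee_rot: [[0.997, 0.071, -0.001], [0.071, -0.997, 0.001], [-0.001, -0.001, -1.0]]
wrist_force: [0.4, -0.3, -1.4]
grip_width: 0.0459
grasp_force: 39.6
t: 21.0
eef_pos: [0.5627, -0.1889, 0.1372]
ee_rot: [[0.713, 0.701, -0.001], [0.701, -0.713, 0.001], [-0.0, -0.002, -1.0]]
wrist_force: [1.3, -0.2, -1.2]
grip_width: 0.0462
grasp_force: 39.6
t: 21.5
eef_pos: [0.5626, -0.1904, 0.1372]
ee_rot: [[0.094, 0.996, -0.001], [0.996, -0.094, 0.001], [0.001, -0.001, -1.0]]
wrist_force: [-0.6, -0.0, -1.4]
grip_width: 0.046
grasp_force: 39.6
t: 22.0
eef_pos: [0.5628, -0.1908, 0.1377]
ee_rot: [[-0.07, 0.998, -0.0], [0.998, 0.07, 0.0], [0.0, -0.0, -1.0]]
wrist_force: [0.7, 0.1, -2.3]
grip_width: 0.0458
grasp_force: 39.6
[ 0.56281115 -0.19077955  0.13772775] [-22.    4.4  80.8   0.   94.8 -26. ]
pep [ 0.56058088 -0.10270927] [[265.4  69.2]]
cin [0.55173075 0.02197703] [[ 267.9 -263.7]]
cheekF [ 0.53182214 -0.20600465] [[216.2 216.7]]
cheekB [ 0.60364145 -0.20090697] [[307.8 216.6]]
```

```bash
python3 - <<'E'
from h import *
im=cv2.imread('pics/w9.png'); c=np.load('c9.npy',allow_pickle=True).item()
g=cv2.medianBlur(cv2.cvtColor(im,cv2.COLOR_BGR2GRAY),5)[:180]
h=cv2.HoughCircles(g,cv2.HOUGH_GRADIENT,1,60,param1=80,param2=18,minRadius=28,maxRadius=48)
ctr=np.array([.5552,-.0269]);a=np.radians(4.06);R=np.array([[np.cos(a),-np.sin(a)],[np.sin(a),np.cos(a)]])
for x,y,r in h[0][:5]:
    p=ray(c,x,y,.118); print(x,y,r,p.round(4),(R.T@(p[:2]-ctr)).round(4), im[int(y),int(x)])
print(g[120,180:330:4], g[150,180:330:4])
E
```

```text
261.5 61.5 41.8 [ 0.5583 -0.0992  0.118 ] [-0.002  -0.0723] [239 238 245]
438.5 64.5 43.8 [ 0.6486 -0.0943  0.118 ] [ 0.0884 -0.0739] [38 39 51]
425.5 169.5 39.6 [ 0.654  -0.1486  0.118 ] [ 0.0899 -0.1284] [ 71 140  55]
186.5 150.5 38.3 [ 0.5206 -0.1473  0.118 ] [-0.043  -0.1176] [194 219 239]
[240 241 242 242 242 228 149 127 109  77  31  31  26  29  30  30  30  35
  31  43  69  69  68  69  70  69  63  60  35  23  67  68  67 239 239 238
 238 239] [225 222 228 229 226 223 219 222 226 217  71  72  45  63  66  67  63  62
  56  32  32  30  28  30  30  30  30  29  19  26  31  31  99 110 109 104
 111 201]
```

```bash

python3 -m handwheel '[-1,0,1.6,0,0, -1,0,3.3,0,0, -1,0,3.3,-2,0, -1,0,3.3,-4,0, -1,0,3.3,-5,0]'
python3 -m handwheel '[-1,0,0,-0.8,0, -1,0,0,-1.5,0, -1,0,0,-2.2,0, -1,0,0,-2.6,0, -1,0,0,-2.6,0]'
```

```text
t: 22.55
eef_pos: [0.5622, -0.156, 0.086]
ee_rot: [[-0.072, 0.997, -0.002], [0.997, 0.072, 0.001], [0.001, -0.002, -1.0]]
wrist_force: [-0.4, -0.4, -2.2]
grip_width: 0.046
grasp_force: 39.5
t: 23.05
eef_pos: [0.5627, -0.1579, 0.0614]
ee_rot: [[-0.071, 0.997, -0.001], [0.997, 0.071, 0.0], [0.0, -0.001, -1.0]]
wrist_force: [-0.5, 0.4, -1.4]
grip_width: 0.0458
grasp_force: 39.5
```

```bash

python3 -m handwheel '[-1,0,0,-0.15,0, -1,0,0,-0.15,0, 0.3,0,0,-0.15,0, 0.4,0,0,-0.15,0, 0.4,0,0,-0.15,0]'
python3 -m handwheel '[0.4,0,0,4,0, 0.4,0,0,8,0, 0.4,0,0,12,0, 1,-2,-2,12,0, 1,-5,-4,12,0]'
python3 - <<'E'
from h import *
im,c=save('wrist','wa'); np.save('ca.npy',c,allow_pickle=True)
E
python3 -m handwheel '[1,0,5,1,0, 1,0,10,2,0, 1,0,15,2,0, 1,0,20,2,0, 1,0,24,2,0]'
python3 - <<'E'
from h import *
im,c=save('wrist','wb'); np.save('cb.npy',c,allow_pickle=True)
E
python3 -m handwheel '[1,0,5,0,0, 1,0,10,0,0, 1,0,15,0,0, 1,0,18,0,0, 1,0,18,0,0]'
python3 - <<'E'
from h import *
im,c=save('wrist','wc'); np.save('cc.npy',c,allow_pickle=True)
I=[cv2.imread(f'pics/{n}.png') for n in('wa','wb','wc')]
a=np.hstack([cv2.resize(I[0],(400,300)),cv2.resize(I[1],(400,300))])
b=np.hstack([cv2.resize(I[2],(400,300)),cv2.resize(I[0][0:192,128:384],(400,300))])
cv2.imwrite('pics/m1.png',np.vstack([a,b]))
E
```

```text
t: 23.55
eef_pos: [0.5632, -0.158, 0.061]
ee_rot: [[-0.071, 0.997, 0.001], [0.997, 0.071, -0.0], [-0.0, 0.001, -1.0]]
wrist_force: [0.1, 0.3, -0.0]
grip_width: 0.0595
grasp_force: 0.0
t: 24.05
eef_pos: [0.5139, -0.1982, 0.1827]
ee_rot: [[-0.073, 0.997, 0.004], [0.997, 0.073, -0.002], [-0.002, 0.004, -1.0]]
wrist_force: [-0.1, -0.7, 0.5]
grip_width: 0.0848
grasp_force: 0.0
t: 24.6
eef_pos: [0.5127, 0.0445, 0.201]
ee_rot: [[-0.071, 0.997, 0.001], [0.997, 0.071, 0.0], [0.0, 0.001, -1.0]]
wrist_force: [0.3, -0.8, 0.5]
grip_width: 0.0855
grasp_force: 0.0
t: 25.15
eef_pos: [0.5123, 0.2256, 0.2001]
ee_rot: [[-0.076, 0.997, -0.001], [0.997, 0.076, 0.001], [0.001, -0.001, -1.0]]
wrist_force: [0.2, -1.6, -0.3]
grip_width: 0.0856
grasp_force: 0.0
```

View pics/m1.png

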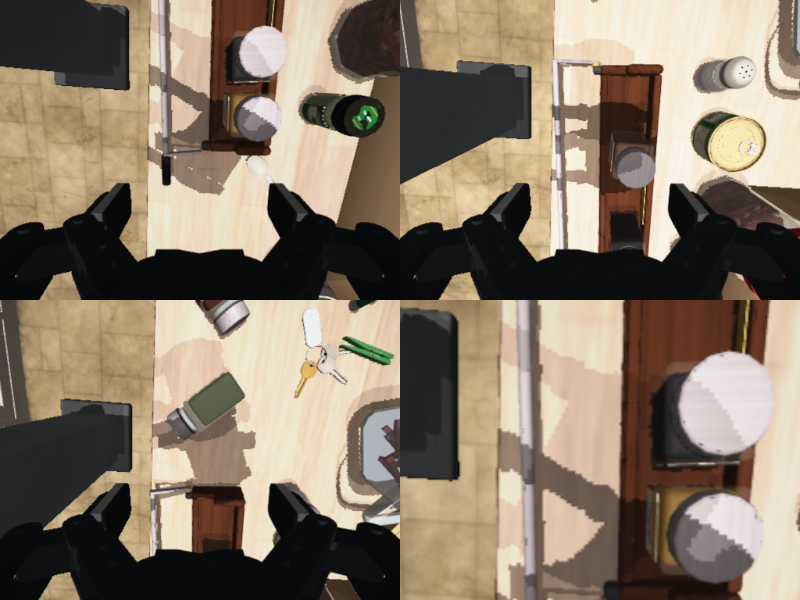

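```bash
cat >> h.py <<'E'
def seg(im,lo,hi,roi=(0,0,512,384)):
    m=cv2.inRange(cv2.cvtColor(im,cv2.COLOR_BGR2HSV),lo,hi); k=np.zeros_like(m); x0,y0,x1,y1=roi; k[y0:y1,x0:x1]=m[y0:y1,x0:x1]
    k=cv2.morphologyEx(k,cv2.MORPH_OPEN,np.ones((3,3)))
    cs=cv2.findContours(k,cv2.RETR_EXTERNAL,cv2.CHAIN_APPROX_NONE)[0]; C=max(cs,key=cv2.contourArea)
    return cv2.boxPoints(cv2.minAreaRect(C)),cv2.contourArea(C)
E
python3 - <<'E'
from h import *
im=cv2.imread('pics/wc.png'); c=np.load('cc.npy',allow_pickle=True).item()
print(cv2.cvtColor(im,cv2.COLOR_BGR2HSV)[124:134:4,268:284:4].tolist())
b,A=seg(im,(25,60,20),(60,255,140),(190,80,330,200)); print(b.round(1).tolist(),A)
P=np.array([ray(c,u,v,.043) for u,v in b]); print(P.round(4),[np.linalg.norm(P[i]-P[(i+1)%4]).round(4) for i in range(4)],P.mean(0))
E
```

```text
[[[38, 59, 100], [38, 59, 100], [38, 60, 98], [39, 62, 98]], [[39, 59, 100], [39, 62, 99], [38, 62, 99], [37, 60, 97]], [[38, 60, 97], [37, 58, 96], [37, 60, 97], [37, 60, 97]]]
[[239.3000030517578, 129.1999969482422], [291.29998779296875, 91.5], [314.1000061035156, 123.0], [262.1000061035156, 160.6999969482422]] 1323.5
[[0.4913 0.2738 0.043 ]
 [0.5392 0.3133 0.043 ]
 [0.565  0.2854 0.043 ]
 [0.5166 0.2439 0.043 ]] [np.float64(0.0621), np.float64(0.0379), np.float64(0.0637), np.float64(0.0392)] [0.52803295 0.27910178 0.043     ]
```

```bash
python3 - <<'E'
from h import *
im=cv2.imread('pics/wc.png'); c=np.load('cc.npy',allow_pickle=True).item()
b,A=seg(im,(30,40,20),(55,255,130),(190,80,330,200))
P=np.array([ray(c,u,v,.043) for u,v in b]); e=[P[(i+1)%4]-P[i] for i in range(4)]; m=P.mean(0)
print(b.round(1).tolist(),[np.linalg.norm(x).round(4) for x in e],m,[np.degrees(np.arctan2(x[1],x[0])).round(1) for x in e])
a=np.radians(220.3); d=np.array([np.cos(a),np.sin(a)])
print('cap',m[:2]+d*.053,'end',m[:2]+d*.062)
# capcheck
print('capend px pred',proj(c,[[*(m[:2]+d*.065),.023]]),manip.sense()['eef_pos'],manip.sense()['qpos'].round(1))
# red
b,A=seg(im,(0,60,20),(12,255,150),(230,0,330,45)); print(b,A)
# side tests in scene & top for oregano side (.69,-.73) and (-) ; 
n=np.array([np.sin(a),-np.cos(a)])
for nm in('scene','top'):
    I=cv2.imread(f'pics/{nm}1.png'); cc=get_calibration(nm)
    for sg in(1,-1):
        px=[proj(cc,[[*(m[:2]+d*t+sg*n*.0235),z]])[0] for t in(-.02,0,.01) for z in(.012,.023,.035)]
        print(nm,sg*n,[I[int(v),int(u)].tolist() for u,v in px])
E
```

```text
[[238.5, 129.1999969482422], [291.8999938964844, 90.4000015258789], [315.3999938964844, 122.69999694824219], [262.0, 161.5]] [np.float64(0.0637), np.float64(0.039), np.float64(0.0655), np.float64(0.0403)] [0.52826523 0.27922766 0.043     ] [np.float64(39.6), np.float64(-47.1), np.float64(-139.3), np.float64(130.3)]
cap [0.48784381 0.2449478 ] end [0.4809798 0.2391267]
capend px pred [[226.66964872 161.17848556]] [0.51261689 0.2235587  0.20019346] [ 20.1  -1.3  80.3  -0.  101.   15.8]
[[259.   0.]
 [284.   0.]
 [284.  13.]
 [259.  13.]] 211.0
scene [-0.64678978  0.76266833] [[79, 104, 116], [67, 94, 102], [60, 83, 90], [66, 89, 94], [47, 72, 76], [49, 72, 75], [52, 74, 80], [48, 71, 72], [48, 74, 77]]
scene [ 0.64678978 -0.76266833] [[56, 83, 83], [73, 101, 99], [96, 128, 130], [54, 80, 81], [73, 101, 99], [89, 123, 125], [49, 72, 75], [71, 102, 99], [82, 113, 109]]
top [-0.64678978  0.76266833] [[206, 231, 244], [208, 234, 245], [208, 233, 245], [206, 231, 245], [205, 231, 244], [208, 233, 244], [214, 237, 244], [213, 237, 245], [205, 232, 245]]
top [ 0.64678978 -0.76266833] [[61, 83, 80], [59, 82, 77], [67, 93, 85], [60, 81, 80], [65, 88, 85], [66, 90, 87], [54, 73, 72], [65, 88, 82], [64, 88, 84]]
```

```bash

python3 -m handwheel '[1,-0.5,0.4,-2,-0.14, 1,-1,0.8,-4,-0.28, 1,-2,1.2,-6,-0.42, 1,-2.5,1.6,-8,-0.56, 1,-2.9,1.8,-10,-0.7]'
python3 -m handwheel '[0.6,0,0,-2,-0.14, 0.5,0,0,-4,-0.244, 0.5,0,0,-7,-0.244, 0.5,0,0,-9.5,-0.244, 0.5,0,0,-9.5,-0.244]'
python3 -m handwheel '[0.2,0,0,0,0, -0.025,0,0,0,0, -0.025,0,0,0,0, -0.025,0,0,0,0, -0.025,0,0,0,0]' 20
```

```text
t: 25.7
eef_pos: [0.4841, 0.2387, 0.1]
ee_rot: [[0.594, 0.804, 0.001], [0.804, -0.594, -0.0], [0.0, 0.001, -1.0]]
wrist_force: [1.1, 0.2, -0.2]
grip_width: 0.0853
grasp_force: 0.0
t: 26.2
eef_pos: [0.4817, 0.2375, 0.0014]
ee_rot: [[0.767, 0.641, -0.007], [0.641, -0.767, -0.003], [-0.007, -0.002, -1.0]]
wrist_force: [0.7, -0.7, 0.0]
grip_width: 0.0641
grasp_force: 0.0
t: 26.7
eef_pos: [0.4851, 0.2401, 0.0074]
ee_rot: [[0.766, 0.642, 0.003], [0.642, -0.766, 0.0], [0.003, 0.002, -1.0]]
wrist_force: [-0.6, -3.6, 7.0]
grip_width: 0.0416
grasp_force: 6.2
```

```bash

python3 -m handwheel '[-0.025,0.15,0.13,0.9,0, -0.025,0.48,0.4,1.8,0, -0.025,0.8,0.67,2.6,0, -0.025,1.23,1.03,3.42,0, -0.025,1.69,1.41,4.15,0]'
python3 -m handwheel '[-0.025,0.5,0.42,0.7,0, -0.025,1.07,0.9,1.3,0, -0.025,1.67,1.4,1.85,0, -0.025,2.3,1.93,2.35,0, -0.025,2.98,2.5,2.75,0]'
python3 -m handwheel '[-0.025,1.41,1.18,0.6,0, -0.025,2.14,1.8,0.8,0, -0.025,2.83,2.38,1,0, -0.025,3.52,2.95,1.3,0, -0.025,4.29,3.6,1.8,0]'
python3 - <<'E'
from h import *
im,c=save('wrist','wd'); np.save('cd.npy',c,allow_pickle=True)
im=cv2.imread('pics/wd.png'); g=cv2.medianBlur(cv2.cvtColor(im,cv2.COLOR_BGR2GRAY),5)
h=cv2.HoughCircles(g,cv2.HOUGH_GRADIENT,1,60,param1=80,param2=18,minRadius=35,maxRadius=60)
print(h[0][:4] if h is not None else None)
for v in range(80,260,12): print(v,[im[v,u].tolist() for u in(235,255,275)])
E
```

```text
t: 27.2
eef_pos: [0.5013, 0.2547, 0.0478]
ee_rot: [[0.766, 0.643, 0.0], [0.643, -0.766, 0.0], [0.0, -0.0, -1.0]]
wrist_force: [-0.2, 0.4, -0.9]
grip_width: 0.0414
grasp_force: 6.5
t: 27.7
eef_pos: [0.5313, 0.2797, 0.0749]
ee_rot: [[0.766, 0.643, 0.0], [0.643, -0.766, 0.0], [0.0, 0.0, -1.0]]
wrist_force: [-0.7, -0.0, -1.3]
grip_width: 0.0416
grasp_force: 5.9
t: 28.2
eef_pos: [0.5737, 0.3154, 0.0917]
ee_rot: [[0.766, 0.642, -0.002], [0.642, -0.766, -0.001], [-0.002, -0.0, -1.0]]
wrist_force: [-0.1, -0.2, -0.9]
grip_width: 0.042
grasp_force: 5.9
[[255.5 245.5  44.9]
 [190.5 182.5  51.6]
 [357.5  50.5  45.9]]
80 [[207, 231, 241], [203, 228, 241], [248, 244, 242]]
92 [[206, 229, 242], [199, 225, 241], [213, 234, 242]]
104 [[208, 230, 242], [213, 234, 242], [202, 227, 241]]
116 [[145, 167, 199], [170, 192, 225], [166, 190, 222]]
128 [[41, 62, 58], [43, 62, 58], [43, 65, 59]]
140 [[42, 64, 58], [42, 64, 60], [42, 65, 59]]
152 [[42, 64, 58], [42, 64, 59], [41, 64, 59]]
164 [[43, 65, 60], [42, 64, 59], [42, 63, 59]]
176 [[43, 65, 60], [41, 63, 59], [42, 64, 59]]
188 [[49, 74, 68], [50, 73, 68], [50, 73, 68]]
200 [[62, 85, 79], [78, 100, 94], [60, 83, 78]]
212 [[41, 39, 41], [72, 71, 77], [38, 37, 38]]
224 [[73, 72, 79], [72, 70, 76], [73, 72, 78]]
236 [[73, 72, 78], [79, 78, 85], [71, 69, 76]]
248 [[82, 81, 86], [82, 80, 87], [82, 80, 88]]
```

```bash

python3 -m handwheel '[-0.023,0,0,0.4,0, -0.023,0.4,0.35,0.7,0, -0.022,0.8,0.7,0.7,0, -0.022,1.2,1.0,0.7,0, -0.022,1.5,1.3,0.7,0]'
python3 -m handwheel '[-0.022,0,0,0,0, -0.022,0,0,0,0, -0.022,0,0,0,0, -0.022,0,0,-0.3,0, -0.022,0,0,-0.6,0]'
python3 - <<'E'
from h import *
im,c=save('wrist','we')
im=cv2.imread('pics/we.png'); g=cv2.medianBlur(cv2.cvtColor(im,cv2.COLOR_BGR2GRAY),5)
h=cv2.HoughCircles(g,cv2.HOUGH_GRADIENT,1,60,param1=80,param2=18,minRadius=35,maxRadius=60)
print(h[0][:4] if h is not None else None)
for v in range(80,260,8): print(v,[im[v,u].tolist() for u in(240,270)])
E
```

```text
t: 28.75
eef_pos: [0.5888, 0.3283, 0.0993]
ee_rot: [[0.766, 0.642, -0.0], [0.642, -0.766, -0.0], [-0.0, -0.0, -1.0]]
wrist_force: [0.4, -0.4, -2.1]
grip_width: 0.0421
grasp_force: 4.7
t: 29.25
eef_pos: [0.5886, 0.3281, 0.0934]
ee_rot: [[0.766, 0.642, 0.0], [0.642, -0.766, 0.0], [0.0, 0.0, -1.0]]
wrist_force: [-0.2, -0.5, -2.0]
grip_width: 0.0417
grasp_force: 4.7
[[255.5 267.5  58.3]
 [ 88.5 213.5  59.4]
 [510.5  67.5  43. ]
 [182.5 212.5  39.4]]
80 [[248, 244, 243], [248, 244, 243]]
88 [[248, 245, 243], [248, 244, 243]]
96 [[245, 245, 243], [248, 245, 243]]
104 [[198, 225, 241], [248, 245, 243]]
112 [[199, 226, 239], [212, 234, 242]]
120 [[99, 111, 125], [99, 110, 124]]
128 [[40, 61, 56], [43, 69, 62]]
136 [[42, 62, 56], [41, 62, 56]]
144 [[41, 62, 56], [42, 62, 56]]
152 [[42, 63, 59], [43, 64, 59]]
160 [[43, 65, 59], [42, 64, 58]]
168 [[44, 65, 60], [42, 64, 59]]
176 [[42, 64, 59], [43, 65, 60]]
184 [[50, 77, 72], [57, 85, 78]]
192 [[54, 79, 72], [52, 76, 70]]
200 [[61, 83, 76], [61, 84, 78]]
208 [[31, 29, 30], [31, 30, 29]]
216 [[70, 69, 74], [72, 71, 77]]
224 [[71, 71, 76], [73, 72, 77]]
232 [[72, 70, 76], [71, 70, 76]]
240 [[88, 86, 93], [87, 86, 93]]
248 [[84, 82, 90], [84, 82, 89]]
256 [[83, 83, 89], [84, 83, 90]]
```

```bash

python3 -m handwheel '[-0.022,0,0,-0.3,0, -0.022,0,0,-0.6,0, -0.022,0.4,0.33,-0.6,0, -0.022,0.8,0.67,-0.6,0, -0.022,1.2,1.0,-0.6,0]'
python3 -m handwheel '[-0.02,0.4,0.33,0,0, -0.02,0.8,0.67,0,0, -0.02,0.8,0.67,-0.2,0, -0.005,0.8,0.67,-0.2,0, 0,0.8,0.67,-0.2,0]'
cat > chk.py <<'E'
from h import *
import sys
im,c=save('wrist',sys.argv[1]); np.save('c_%s.npy'%sys.argv[1],c,allow_pickle=True)
im=cv2.imread('pics/%s.png'%sys.argv[1]); g=cv2.medianBlur(cv2.cvtColor(im,cv2.COLOR_BGR2GRAY),5)
h=cv2.HoughCircles(g[:300,180:330],cv2.HOUGH_GRADIENT,1,30,param1=80,param2=15,minRadius=36,maxRadius=56)
print(h[0][:4]+[180,0,0] if h is not None else None)
print([(v,im[v,250].tolist()) for v in range(80,290,8)])
E
python3 chk.py wf
```

```text
t: 29.8
eef_pos: [0.6011, 0.3386, 0.0877]
ee_rot: [[0.766, 0.643, 0.0], [0.643, -0.766, 0.0], [0.0, 0.0, -1.0]]
wrist_force: [-0.4, -0.0, -1.7]
grip_width: 0.0413
grasp_force: 4.5
t: 30.3
eef_pos: [0.6086, 0.3449, 0.0857]
ee_rot: [[0.766, 0.642, 0.0], [0.642, -0.766, 0.0], [0.0, 0.0, -1.0]]
wrist_force: [-0.6, -0.9, -0.2]
grip_width: 0.0425
grasp_force: 0.0
[[254.5        242.5         47.59999847]]
[(80, [196, 224, 240]), (88, [184, 215, 240]), (96, [189, 217, 240]), (104, [194, 222, 240]), (112, [248, 244, 242]), (120, [239, 244, 242]), (128, [237, 244, 242]), (136, [106, 117, 124]), (144, [77, 90, 108]), (152, [81, 94, 112]), (160, [25, 42, 39]), (168, [28, 43, 40]), (176, [29, 42, 40]), (184, [30, 46, 42]), (192, [61, 87, 80]), (200, [59, 57, 62]), (208, [60, 58, 63]), (216, [103, 101, 109]), (224, [87, 86, 93]), (232, [93, 92, 99]), (240, [91, 89, 97]), (248, [89, 88, 95]), (256, [91, 90, 97]), (264, [88, 86, 94]), (272, [90, 87, 95]), (280, [86, 85, 92]), (288, [87, 87, 93])]
```

```bash
cat > cap.py <<'E'
from h import *
import sys
n,u,v,z=sys.argv[1],*map(float,sys.argv[2:5]); c=np.load('c_%s.npy'%n,allow_pickle=True).item(); s=manip.sense()
p=ray(c,u,v,z); t=s['ee_rot'].T@(p-s['eef_pos']); print('cap',p.round(4),'shift',((p-s['eef_pos'])*100).round(2),'tool',t.round(4))
q=s['eef_pos'].copy(); q[2]=z-.106
for k in(.023,-.023): print('bottom edge px',k,proj(c,[s['eef_pos']+s['ee_rot']@np.array([t[0]+k,0,s['eef_pos'][2]-(z-.106)])]))
E
python3 cap.py wf 254.5 242.5 .106
```

```text
cap [0.6135 0.352  0.106 ] shift [0.48 0.71 2.01] tool [ 0.0083 -0.0024 -0.0201]
bottom edge px 0.023 [[257.96946374 156.06450922]]
bottom edge px -0.023 [[257.84973636 211.96591868]]
```

```bash

python3 -m handwheel '[1,0,0,0,0, 1,0,0,0,0, 1,0.3,0.3,0,0.1, 1,0.5,0.7,0,0.24, 1,0.5,0.7,0,0.38]' >/dev/null
python3 -m handwheel '[1,0,0,0,0.14, 1,0,0,0,0.28, 1,0,0,0,0.42, 1,0,0,0,0.56, 1,0,0,0,0.7]' >/dev/null
python3 -m handwheel '[1,0,0,0,0.14, 1,0,0,-1,0.28, 1,0,0,-2,0.42, 1,0,0,-3.8,0.491, 0.3,0,0,-3.8,0.491]' 35
python3 -m handwheel '[-1,0,0,0,0, -1,0,0,0,0, -1,0,0,0,0, -1,0,0,1,0, -1,0,0,4,0]'
```

```text
t: 31.85
eef_pos: [0.6121, 0.3511, 0.0442]
ee_rot: [[-0.643, 0.766, -0.005], [0.766, 0.643, -0.002], [0.001, -0.005, -1.0]]
wrist_force: [-0.2, -1.2, -0.9]
grip_width: 0.0732
grasp_force: 0.0
t: 32.35
eef_pos: [0.6117, 0.3509, 0.0839]
ee_rot: [[-0.642, 0.766, -0.007], [0.766, 0.642, -0.004], [0.002, -0.007, -1.0]]
wrist_force: [-0.3, -0.5, -1.4]
grip_width: 0.0466
grasp_force: 35.6
```

```bash
cat >> h.py <<'E'
ctr=np.array([.5552,-.0269]);_a=np.radians(4.06);RR=np.array([[np.cos(_a),-np.sin(_a)],[np.sin(_a),np.cos(_a)]])
E
python3 - <<'E'
from h import *
c=np.load('cb.npy',allow_pickle=True).item()
im=cv2.imread('pics/wb.png'); g=cv2.medianBlur(cv2.cvtColor(im,cv2.COLOR_BGR2GRAY),5)[:270,250:350]
h=cv2.HoughCircles(g,cv2.HOUGH_GRADIENT,1,30,param1=80,param2=12,minRadius=20,maxRadius=36); print(h)
p=ray(c,h[0][0][0]+250,h[0][0][1],.118); print(p,RR.T@(p[:2]-ctr))
for n,u,v,z in[('rackcorner L',(600-400)*1.28,66*1.28,.062),('rackcorner R',(661-400)*1.28,68*1.28,.062)]:
    p=ray(c,u,v,z); print(n,p,RR.T@(p[:2]-ctr))
for y in (.118,-.013): print(y,ctr+RR@np.array([-.0015,y]))
print(manip.sense()['eef_pos'])
E
```

```text
[[[ 53.5 217.5  23.2]
  [ 34.5 159.5  29.7]
  [ 32.5 266.5  21.2]]]
[0.55180632 0.03079834 0.118     ] [0.00069994 0.05779382]
rackcorner L [0.50584289 0.13443418 0.062     ] [-0.03781061  0.16442384]
rackcorner R [0.57642011 0.13725751 0.062     ] [0.03278939 0.16224314]
0.118 [0.54534924 0.09069767]
-0.013 [ 0.55462418 -0.03997358]
[0.61168861 0.3508654  0.08394584]
```

```bash
python3 - <<'E'
from h import *
c=np.load('cb.npy',allow_pickle=True).item(); im=cv2.imread('pics/wb.png'); g=cv2.cvtColor(im,cv2.COLOR_BGR2GRAY)
for y in(.153,.165,.177): print(y,proj(c,[[*(ctr+RR@np.array([0,y])),z] for z in(.062,.012)]).round(1).tolist())
print([(v,int(g[v,300])) for v in range(56,130,3)])
c=np.load('ca.npy',allow_pickle=True).item(); g=cv2.cvtColor(cv2.imread('pics/wa.png'),cv2.COLOR_BGR2GRAY)
for y in(-.165,-.177): print(y,proj(c,[[*(ctr+RR@np.array([0,y])),z] for z in(.062,.012)]).round(1).tolist())
print([(v,int(g[v,305])) for v in range(160,220,3)])
E
```

```text
0.153 [[297.4, 97.7], [291.0, 99.7]]
0.165 [[297.9, 83.8], [291.3, 87.9]]
0.177 [[298.4, 69.5], [291.7, 75.9]]
[(56, 240), (59, 240), (62, 240), (65, 240), (68, 233), (71, 234), (74, 234), (77, 240), (80, 235), (83, 48), (86, 63), (89, 63), (92, 57), (95, 22), (98, 42), (101, 80), (104, 81), (107, 81), (110, 80), (113, 81), (116, 81), (119, 80), (122, 78), (125, 79), (128, 79)]
-0.165 [[314.1, 183.0], [305.0, 171.9]]
-0.177 [[313.4, 195.5], [304.5, 182.6]]
[(160, 87), (163, 79), (166, 51), (169, 77), (172, 68), (175, 58), (178, 23), (181, 15), (184, 16), (187, 18), (190, 29), (193, 31), (196, 31), (199, 129), (202, 132), (205, 132), (208, 226), (211, 226), (214, 227), (217, 227)]
```

```bash

python3 -m handwheel '[-1,0,0,2.5,0, -1,0,0,5,-0.1, -1,-1,-4,5,-0.2, -1,-2,-8,5,-0.3, -1,-3,-12,5,-0.4]'
python3 -m handwheel '[-1,-1,-4,0,-0.1, -1,-2,-8,0,-0.2, -1,-3,-12,0,-0.227, -1,-3.6,-14,0,-0.227, -1,-3.6,-14,0,-0.227]'
python3 -m handwheel '[-1,0,0,0,0, -1,0,0,0,0, -1,0,0,0,0, -1,0,0,0,0, -1,0,0,0,0]'
```

```text
t: 32.85
eef_pos: [0.5832, 0.2308, 0.1385]
ee_rot: [[-0.29, 0.957, 0.001], [0.957, 0.29, -0.0], [-0.0, 0.001, -1.0]]
wrist_force: [1.0, -1.0, -1.0]
grip_width: 0.0461
grasp_force: 36.0
t: 33.35
eef_pos: [0.5473, 0.0891, 0.1388]
ee_rot: [[-0.067, 0.998, 0.001], [0.998, 0.067, -0.001], [-0.001, 0.001, -1.0]]
wrist_force: [-0.1, 0.5, -2.7]
grip_width: 0.0465
grasp_force: 36.0
t: 33.85
eef_pos: [0.5476, 0.0925, 0.1373]
ee_rot: [[-0.072, 0.997, -0.0], [0.997, 0.072, 0.0], [0.0, -0.0, -1.0]]
wrist_force: [0.1, 0.1, -1.5]
grip_width: 0.0461
grasp_force: 36.0
```

```bash

python3 -m handwheel '[-1,-0.2,-0.2,-2,0, -1,-0.2,-0.2,-4,0, -1,-0.2,-0.2,-5.5,0, -1,-0.2,-0.2,-6.7,0, -1,-0.2,-0.2,-7.4,0]'
python3 -m handwheel '[-1,0,0,-0.2,0, -1,0,0,-0.4,0, -1,0,0,-0.4,0, -1,0,0,-0.4,0, -1,0,0,-0.4,0]'
```

```text
t: 34.35
eef_pos: [0.5451, 0.0899, 0.0621]
ee_rot: [[-0.071, 0.997, -0.002], [0.997, 0.071, -0.0], [-0.0, -0.002, -1.0]]
wrist_force: [-0.1, 1.4, -2.5]
grip_width: 0.0466
grasp_force: 36.0
t: 34.85
eef_pos: [0.5461, 0.0899, 0.0603]
ee_rot: [[-0.071, 0.997, 0.002], [0.997, 0.071, 0.0], [-0.0, 0.002, -1.0]]
wrist_force: [0.9, 0.1, 0.9]
grip_width: 0.0461
grasp_force: 35.5
```

```bash

python3 -m handwheel '[0.2,0,0,0,0, 0.4,0,0,0,0, 0.4,0,0,3,0, 0.4,0,0,7.5,0, 0.4,0,0,12,0]'
python3 -m handwheel '[1,-1,4,2,0.1, 1,-2,8,3,0.2, 1,-3,12,3,0.3, 1,-4,16,3,0.4, 1,-4.5,20,3,0.5]'
python3 -m handwheel '[1,0,1,0,0, 1,0,2,0,0, 1,0,2,0,0, 1,0,2,0,0, 1,0,2,0,0]'
python3 - <<'E'
from h import *
im,c=save('wrist','wg'); np.save('c_wg.npy',c,allow_pickle=True); im=cv2.imread('pics/wg.png')
b,A=seg(im,(0,90,20),(12,255,150),(150,0,400,230)); 
P=np.array([ray(c,u,v,.043) for u,v in b]); e=[P[(i+1)%4]-P[i] for i in range(4)]; m=P.mean(0)
print(b.round(1).tolist(),A,[np.linalg.norm(x).round(4) for x in e],m,[np.degrees(np.arctan2(x[1],x[0])).round(1) for x in e])
print(manip.sense()['qpos'].round(1))
E
```

```text
t: 35.35
eef_pos: [0.545, 0.0899, 0.1801]
ee_rot: [[-0.071, 0.997, -0.002], [0.997, 0.071, -0.0], [-0.0, -0.002, -1.0]]
wrist_force: [0.2, 1.2, 1.4]
grip_width: 0.0596
grasp_force: 0.0
t: 35.85
eef_pos: [0.4998, 0.2915, 0.2101]
ee_rot: [[-0.544, 0.839, 0.001], [0.839, 0.544, 0.0], [-0.0, 0.001, -1.0]]
wrist_force: [0.7, 0.0, -0.7]
grip_width: 0.0852
grasp_force: 0.0
t: 36.35
eef_pos: [0.501, 0.3087, 0.2096]
ee_rot: [[-0.539, 0.842, 0.0], [0.842, 0.539, -0.0], [-0.0, 0.0, -1.0]]
wrist_force: [0.1, 0.2, -0.2]
grip_width: 0.0853
grasp_force: 0.0
[[293.0, 44.0], [339.0, 44.0], [339.0, 115.0], [293.0, 115.0]] 2780.5 [np.float64(0.0441), np.float64(0.0661), np.float64(0.0468), np.float64(0.066)] [0.49954065 0.4221597  0.043     ] [np.float64(32.6), np.float64(-53.2), np.float64(-147.4), np.float64(124.5)]
[ 28.3   3.2  74.8  -0.  102.   -4.3]
```

```bash
python3 - <<'E'
from h import *
im=cv2.imread('pics/wg.png')
for v in(50,65,80,95,108): print(v,[(u,im[v,u].tolist()) for u in range(276,352,4)])
g=cv2.medianBlur(cv2.cvtColor(im,cv2.COLOR_BGR2GRAY),3); print([(v,im[v,312].tolist()) for v in range(30,180,6)])
I=cv2.imread('pics/scene1.png'); c=get_calibration('scene'); m=np.array([.4995,.4222]); a=np.radians(-54.); d=np.array([np.cos(a),np.sin(a)]); n=np.array([-.81,-.588])
for t in(-.03,-.015,0,.015,.03): print(t,[I[tuple(int(round(x)) for x in proj(c,[[*(m+d*t+n*.0235),z]])[0][::-1])].tolist() for z in(.012,.023,.035)])
E
```

```text
50 [(276, [189, 213, 230]), (280, [186, 213, 230]), (284, [184, 211, 230]), (288, [185, 211, 230]), (292, [170, 195, 218]), (296, [151, 172, 196]), (300, [41, 47, 96]), (304, [55, 60, 118]), (308, [53, 59, 117]), (312, [52, 57, 115]), (316, [51, 56, 114]), (320, [51, 57, 114]), (324, [51, 56, 114]), (328, [48, 54, 111]), (332, [48, 53, 110]), (336, [47, 52, 108]), (340, [198, 219, 229]), (344, [189, 215, 229]), (348, [175, 200, 228])]
65 [(276, [156, 180, 210]), (280, [158, 181, 212]), (284, [160, 183, 213]), (288, [156, 181, 211]), (292, [57, 64, 70]), (296, [112, 117, 128]), (300, [38, 43, 89]), (304, [54, 60, 118]), (308, [54, 60, 118]), (312, [53, 59, 118]), (316, [52, 57, 115]), (320, [51, 56, 115]), (324, [50, 54, 113]), (328, [51, 56, 112]), (332, [49, 53, 111]), (336, [49, 54, 111]), (340, [175, 192, 217]), (344, [181, 205, 229]), (348, [183, 208, 229])]
80 [(276, [160, 183, 212]), (280, [159, 183, 212]), (284, [159, 183, 213]), (288, [164, 190, 217]), (292, [61, 69, 77]), (296, [154, 159, 158]), (300, [35, 41, 78]), (304, [52, 58, 116]), (308, [52, 59, 117]), (312, [52, 57, 
[... 1204 characters left out ...]
, 57, 116]), (66, [53, 58, 117]), (72, [53, 58, 118]), (78, [51, 58, 117]), (84, [51, 57, 116]), (90, [53, 58, 117]), (96, [51, 57, 116]), (102, [51, 57, 116]), (108, [52, 57, 117]), (114, [41, 46, 94]), (120, [104, 111, 123]), (126, [143, 148, 150]), (132, [68, 67, 69]), (138, [153, 151, 163]), (144, [160, 158, 172]), (150, [140, 153, 178]), (156, [178, 203, 226]), (162, [186, 213, 229]), (168, [160, 185, 213]), (174, [98, 115, 135])]
-0.03 [[78, 96, 125], [42, 52, 96], [42, 54, 96]]
-0.015 [[98, 119, 136], [93, 111, 122], [90, 108, 118]]
0 [[89, 109, 122], [77, 92, 103], [81, 97, 107]]
0.015 [[86, 108, 135], [50, 63, 98], [51, 62, 96]]
0.03 [[133, 160, 184], [83, 95, 109], [102, 110, 115]]
```

```bash
python3 - <<'E'
from h import *
c=np.load('c_wg.npy',allow_pickle=True).item()
a=ray(c,319,47,.043); b=ray(c,321,115.5,.043); d=(b-a)/np.linalg.norm(b-a)
print(a,b,np.linalg.norm(b-a),np.degrees(np.arctan2(d[1],d[0])))
print(np.linalg.norm(ray(c,301,80,.043)-ray(c,339.5,80,.043)))
m=(a+b)/2
print('cap97',m+d*.056, 'shift',((m+d*.056-manip.sense()['eef_pos'])*100).round(2),'capend pred',proj(c,[m+d*.065-[0,0,.02]]))
E
```

```text
[0.4842574  0.44839566 0.043     ] [0.52336166 0.39766823 0.043     ] 0.06405009476560669 -52.37245119394436
0.037991673392271066
cap97 [0.53799899 0.37868016 0.043     ] shift [  3.7    6.99 -16.66] capend pred [[317.99387043 145.6598467 ]]
```

```bash

python3 -m handwheel '[1,1.5,3,0,0.04, 1,3,5.5,-2,0.08, 0.6,3.7,7,-6,0.08, 0.5,3.7,7,-10,0.08, 0.5,3.7,7,-14,0.08]'
python3 -m handwheel '[0.5,0,0,-3,0, 0.5,0,0,-6.3,0, 0.5,0,0,-6.4,0, 0.2,0,0,-6.4,0, -0.025,0,0,-6.4,0]' 20
python3 -m handwheel '[-0.025,0,0,0,0, -0.025,0,0,0,0, -0.025,0,0,0,0, -0.025,0,0,0,0, -0.025,0,0,0,0]' 20
```

```text
t: 36.9
eef_pos: [0.538, 0.3795, 0.068]
ee_rot: [[-0.605, 0.796, 0.0], [0.796, 0.605, 0.0], [-0.0, 0.0, -1.0]]
wrist_force: [0.3, 0.3, -0.1]
grip_width: 0.0645
grasp_force: 0.0
t: 37.4
eef_pos: [0.539, 0.3803, 0.0083]
ee_rot: [[-0.605, 0.796, 0.003], [0.796, 0.605, 0.002], [-0.0, 0.004, -1.0]]
wrist_force: [0.3, -0.8, -0.7]
grip_width: 0.0451
grasp_force: 20.7
t: 37.9
eef_pos: [0.5386, 0.3803, 0.0077]
ee_rot: [[-0.606, 0.796, 0.003], [0.796, 0.606, 0.002], [-0.0, 0.003, -1.0]]
wrist_force: [-1.0, -1.7, 5.9]
grip_width: 0.0434
grasp_force: 33.0
```

```bash

python3 -m handwheel '[0.4,0,0,0,0, 0.4,0,0,0,0, 0.4,0.2,-0.3,0,0, 0.4,0.4,-0.55,0,0, 0.4,0.4,-0.55,0,0]' 20
python3 -m handwheel '[-0.025,0,0,0,0, -0.025,0,0,0,0, -0.025,0,0,0,0, -0.025,0,0,0,0, -0.025,0,0,0,0]' 20
```

```text
t: 38.4
eef_pos: [0.5418, 0.3738, 0.0052]
ee_rot: [[-0.606, 0.796, -0.0], [0.796, 0.606, -0.0], [-0.0, -0.001, -1.0]]
wrist_force: [0.2, 0.0, -0.3]
grip_width: 0.0598
grasp_force: 0.0
t: 38.9
eef_pos: [0.5416, 0.3744, 0.0055]
ee_rot: [[-0.606, 0.795, 0.0], [0.795, 0.606, -0.0], [-0.0, -0.0, -1.0]]
wrist_force: [1.7, -0.3, -0.5]
grip_width: 0.0417
grasp_force: 5.6
```

```bash

python3 -m handwheel '[-0.025,-0.12,0.16,0.9,0, -0.025,-0.38,0.5,1.8,0, -0.025,-0.63,0.84,2.6,0, -0.025,-0.97,1.28,3.42,0, -0.025,-1.33,1.75,4.15,0]'
python3 -m handwheel '[-0.025,-0.4,0.53,0.7,0, -0.025,-0.85,1.12,1.3,0, -0.025,-1.32,1.74,1.85,0, -0.025,-1.81,2.39,2.35,0, -0.025,-2.35,3.1,2.75,0]'
python3 -m handwheel '[-0.025,-1.11,1.47,0.6,0, -0.025,-1.69,2.23,0.9,0, -0.025,-2.23,2.95,1.05,0, -0.025,-2.78,3.67,1.1,0, -0.025,-3.38,4.46,1.1,0]'
python3 -m handwheel '[-0.022,-0.2,0.3,0,0, -0.022,-0.4,0.5,0,0, -0.022,-0.6,0.8,0,0, -0.022,-0.8,1.1,0,0, -0.022,-1,1.3,0,0]'
python3 chk.py wh
```

```text
t: 39.4
eef_pos: [0.5281, 0.3925, 0.0483]
ee_rot: [[-0.606, 0.795, 0.001], [0.795, 0.606, 0.001], [-0.0, 0.001, -1.0]]
wrist_force: [1.1, -0.4, -0.7]
grip_width: 0.0419
grasp_force: 5.7
t: 39.9
eef_pos: [0.5041, 0.4235, 0.0746]
ee_rot: [[-0.606, 0.795, -0.0], [0.795, 0.606, -0.0], [0.0, -0.0, -1.0]]
wrist_force: [0.8, -0.3, -1.3]
grip_width: 0.042
grasp_force: 6.2
t: 40.4
eef_pos: [0.4705, 0.468, 0.0853]
ee_rot: [[-0.606, 0.796, -0.0], [0.796, 0.606, -0.0], [-0.0, -0.0, -1.0]]
wrist_force: [0.6, 0.3, -1.5]
grip_width: 0.0416
grasp_force: 6.1
t: 40.9
eef_pos: [0.4609, 0.4806, 0.0854]
ee_rot: [[-0.606, 0.796, -0.0], [0.796, 0.606, -0.0], [0.0, -0.0, -1.0]]
wrist_force: [-0.2, 0.2, -1.4]
grip_width: 0.0422
grasp_force: 4.5
[[255.5        248.5         47.59999847]]
[(80, [128, 173, 201]), (88, [132, 177, 204]), (96, [129, 174, 201]), (104, [118, 158, 184]), (112, [102, 134, 157]), (120, [69, 185, 161]), (128, [128, 166, 190]), (136, [130, 169, 194]), (144, [19, 19, 17]), (152, [27, 32, 80]), (160, [26, 32, 79]), (168, [27, 32, 79]), (176, [27, 33, 79]), (184, [26, 32, 82]), (192, [44, 54, 119]), (200, [80, 85, 135]), (208, [69, 68, 73]), (216, [71, 70, 75]), (224, [77, 76, 82]), (232, [97, 95, 103]), (240, [97, 96, 103]), (248, [97, 96, 104]), (256, [96, 94, 102]), (264, [97, 96, 104]), (272, [97, 95, 103]), (280, [97, 95, 103]), (288, [97, 96, 104])]
```

```bash

python3 -m handwheel '[-0.3,0,0,0,0, -0.3,0,0,0.8,0, -0.3,2,-0.5,1.5,0, -0.3,5,-1.5,1.5,0, -0.3,8,-3,1.5,0]' 20
python3 -m handwheel '[-0.3,0,0,0,0, -0.022,0,0,-0.5,0, -0.022,0,0,-1,0, -0.022,0,0,-1.4,0, -0.022,0,0,-1.7,0]'
python3 -m handwheel '[-0.022,-0.2,0.3,0,0, -0.022,-0.4,0.5,0,0, -0.022,-0.6,0.8,0,0, -0.022,-0.6,0.8,-0.2,0, -0.022,-0.6,0.8,-0.2,0]'
python3 chk.py wi; python3 cap.py wi 255 247 .106
python3 - <<'E'
from h import *
c=np.load('ca.npy',allow_pickle=True).item(); print('edge',ray(c,150*1.28,200,0))
E
```

```text
t: 41.45
eef_pos: [0.5418, 0.451, 0.102]
ee_rot: [[-0.607, 0.795, 0.002], [0.795, 0.607, 0.001], [0.0, 0.002, -1.0]]
wrist_force: [-0.1, -0.9, -1.3]
grip_width: 0.0413
grasp_force: 21.2
t: 41.95
eef_pos: [0.5403, 0.4513, 0.0843]
ee_rot: [[-0.607, 0.795, 0.001], [0.795, 0.607, 0.001], [0.0, 0.001, -1.0]]
wrist_force: [-0.7, -0.4, 7.4]
grip_width: 0.0421
grasp_force: 5.2
t: 42.45
eef_pos: [0.5347, 0.4593, 0.0828]
ee_rot: [[-0.607, 0.795, 0.001], [0.795, 0.607, 0.001], [0.001, 0.001, -1.0]]
wrist_force: [-2.0, 0.5, 4.8]
grip_width: 0.0418
grasp_force: 5.9
[[256.5        249.5         48.59999847]]
[(80, [179, 204, 229]), (88, [178, 204, 230]), (96, [177, 204, 229]), (104, [185, 211, 233]), (112, [179, 206, 231]), (120, [184, 209, 233]), (128, [187, 213, 234]), (136, [186, 211, 233]), (144, [81, 94, 111]), (152, [80, 95, 112]), (160, [21, 25, 64]), (168, [20, 26, 64]), (176, [18, 22, 62]), (184, [20, 25, 64]), (192, [29, 35, 94]), (200, [48, 55, 118]), (208, [59, 58, 62]), (216, [59, 58, 63]), (224, [99, 98, 105]), (232, [88, 87, 94]), (240, [89, 88, 95]), (248, [88, 87, 94]), (256, [88, 86, 93]), (264, [89, 86, 95]), (272, [88, 86, 94]), (280, [87, 86, 93]), (288, [87, 87, 94])]
cap [0.5285 0.4669 0.106 ] shift [-0.62  0.77  2.32] tool [ 0.0099 -0.0003 -0.0231]
bottom edge px 0.023 [[255.27978091 157.87456513]]
bottom edge px -0.023 [[255.2905407  214.32979441]]
edge [ 4.43006512e-01 -2.36066180e-01  5.55111512e-17]
```

```bash

python3 -m handwheel '[-0.01,0,0,0,0, 0.1,0,0,0,0, 1,0,0,0,0, 1,-0.3,0.4,0,0, 1,-0.6,0.8,0,0]'
python3 chk.py wj; python3 cap.py wj 255 222 .106
python3 -m handwheel '[1,0,0,-1,0, 1,0,0,-2.4,0, 1,0,0,-3.7,0, 0.3,0,0,-3.7,0, -1,0,0,-3.7,0]' 35
python3 -m handwheel '[-1,0,0,0,0, -1,0,0,0,0, -1,0,0,0,0, -1,0,0,2,0, -1,0,0,5,0]'
```

```text
t: 43.0
eef_pos: [0.5288, 0.4667, 0.0811]
ee_rot: [[-0.606, 0.796, -0.0], [0.796, 0.606, -0.0], [0.0, -0.0, -1.0]]
wrist_force: [0.0, 0.0, -0.4]
grip_width: 0.0851
grasp_force: 0.0
[[245.5        256.5         50.70000076]]
[(80, [153, 177, 207]), (88, [159, 182, 212]), (96, [165, 190, 218]), (104, [163, 187, 215]), (112, [167, 191, 219]), (120, [167, 193, 221]), (128, [165, 190, 219]), (136, [172, 197, 225]), (144, [78, 90, 106]), (152, [76, 89, 106]), (160, [73, 84, 100]), (168, [73, 85, 101]), (176, [15, 19, 51]), (184, [16, 18, 52]), (192, [15, 19, 52]), (200, [30, 37, 89]), (208, [28, 29, 45]), (216, [49, 49, 54]), (224, [87, 85, 91]), (232, [83, 82, 89]), (240, [84, 83, 90]), (248, [84, 82, 89]), (256, [81, 80, 88]), (264, [82, 81, 88]), (272, [84, 83, 90]), (280, [82, 81, 87]), (288, [81, 80, 87])]
cap [0.5151 0.4842 0.106 ] shift [-1.3   1.68  2.48] tool [ 0.0212 -0.0002 -0.0248]
bottom edge px 0.023 [[255.18075958 141.69494814]]
bottom edge px -0.023 [[255.25510623 200.16702941]]
t: 43.55
eef_pos: [0.5285, 0.466, 0.0431]
ee_rot: [[-0.606, 0.796, -0.002], [0.796, 0.606, -0.001], [-0.0, -0.002, -1.0]]
wrist_force: [-0.2, -0.2, 0.3]
grip_width: 0.0591
grasp_force: 0.0
t: 44.05
eef_pos: [0.5277, 0.4655, 0.0918]
ee_rot: [[-0.606, 0.795, -0.004], [0.795, 0.606, -0.004], [-0.0, -0.006, -1.0]]
wrist_force: [0.1, -0.4, -1.8]
grip_width: 0.0492
grasp_force: 33.7
```

```bash

python3 -m handwheel '[-1,0,0,-2,0, -1,0,0,-4,0, -1,0,0,-4.8,0, -1,0,0,-4.8,0, 0.6,0,0,-4.8,0]'
python3 -m handwheel '[1,0,0,0,0, 1,0,0,0,0, 1,0,0,0,0, 1,0,0,0,0, 1,0,0,0,0]'
python3 - <<'E'
from h import *
im,c=save('wrist','wk'); np.save('c_wk.npy',c,allow_pickle=True)
I=[cv2.imread(f'pics/{n}.png') for n in('wi','wj','wk','scene1')]
im=snapshot('scene')[:,:,::-1]
a=np.hstack([cv2.resize(I[1],(400,300)),cv2.resize(I[2],(400,300))])
b=np.hstack([cv2.resize(I[2][100:292,128:384],(400,300)),cv2.resize(im[160:280,90:250].copy(),(400,300))])
cv2.imwrite('pics/m2.png',np.vstack([a,b]))
E
```

```text
t: 44.55
eef_pos: [0.5292, 0.4666, 0.047]
ee_rot: [[-0.606, 0.796, 0.001], [0.796, 0.606, 0.0], [-0.0, 0.001, -1.0]]
wrist_force: [-0.3, -0.6, -0.3]
grip_width: 0.0613
grasp_force: 0.0
t: 45.05
eef_pos: [0.529, 0.4665, 0.0465]
ee_rot: [[-0.606, 0.795, 0.0], [0.795, 0.606, 0.0], [-0.0, 0.0, -1.0]]
wrist_force: [0.3, 0.7, -0.3]
grip_width: 0.0855
grasp_force: 0.0
```

View pics/m2.png

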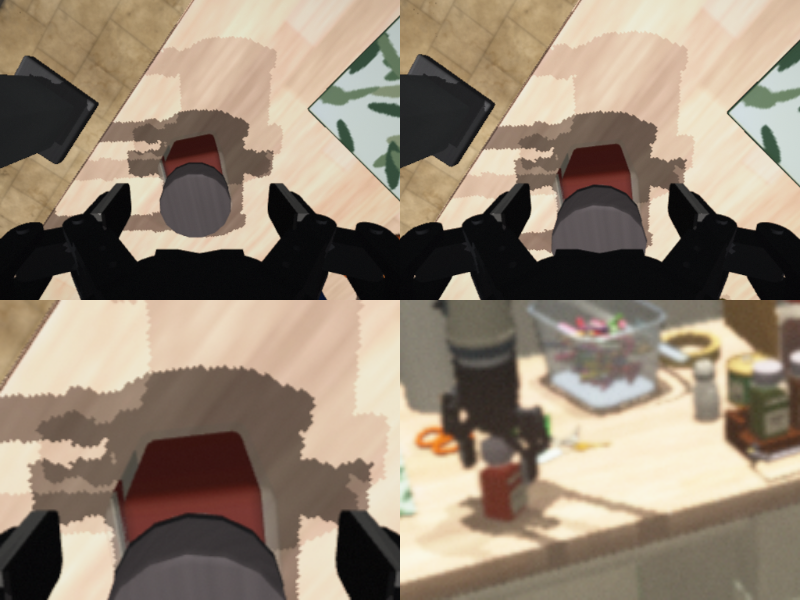

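```bash

python3 -m handwheel '[1,0,0,0,0.09, 0.4,0,0,0,0.09, -1,0,0,0,0.09, -1,0,0,0,0.09, -1,0,0,0,0.09]' 40
python3 -m handwheel '[-1,0,0,0,0, -1,0,0,0,0, -1,0,0,0,0, -1,0,0,0,0, -1,0,0,0,0]'
```

```text
t: 45.65
eef_pos: [0.529, 0.4666, 0.0466]
ee_rot: [[-0.674, 0.738, 0.0], [0.738, 0.674, 0.0], [0.0, 0.0, -1.0]]
wrist_force: [-0.3, 0.7, 0.7]
grip_width: 0.0456
grasp_force: 41.0
t: 46.15
eef_pos: [0.529, 0.4665, 0.0466]
ee_rot: [[-0.675, 0.738, 0.0], [0.738, 0.675, 0.0], [-0.0, 0.0, -1.0]]
wrist_force: [-1.2, 0.3, 1.5]
grip_width: 0.0457
grasp_force: 41.0
```

```bash

python3 -m handwheel '[-1,0,0,3,0, -1,0,0,7,0, -1,0,0,11,0, -1,0,-2,14,-0.1, -1,0,-5,14,-0.2]' 60
python3 -m handwheel '[-1,0,-4,0,-0.1, -1,0,-8,0,-0.2, -1,0.5,-12,0,-0.3, -1,1,-16,0,-0.4, -1,1,-20,0,-0.47]'
python3 -m handwheel '[-1,0.5,-4,0,0, -1,1,-8,0,0, -1,1.5,-13,0,0, -1,1.5,-18,0,0, -1,1.5,-22,0,0]'
python3 -m handwheel '[-1,0,-3,0,0, -1,0,-3,0,0, -1,0,-3,0,0, -1,0,-3,0,0, -1,0,-3,0,0]'
python3 - <<'E'
from h import *
print(manip.sense()['eef_pos'])
im,c=save('wrist','wl'); np.save('c_wl.npy',c,allow_pickle=True); im=cv2.imread('pics/wl.png')
g=cv2.medianBlur(cv2.cvtColor(im,cv2.COLOR_BGR2GRAY),5)[:200]
h=cv2.HoughCircles(g,cv2.HOUGH_GRADIENT,1,40,param1=80,param2=18,minRadius=24,maxRadius=44)
for x,y,r in h[0][:5]: p=ray(c,x,y,.118); print(x,y,r,(RR.T@(p[:2]-ctr)).round(4))
E
```

```text
t: 46.65
eef_pos: [0.5299, 0.4182, 0.1925]
ee_rot: [[-0.513, 0.858, 0.007], [0.858, 0.513, 0.006], [0.001, 0.009, -1.0]]
wrist_force: [1.2, 0.1, -1.2]
grip_width: 0.0455
grasp_force: 61.7
t: 47.15
eef_pos: [0.5388, 0.2148, 0.1855]
ee_rot: [[-0.067, 0.998, -0.001], [0.998, 0.067, -0.001], [-0.0, -0.001, -1.0]]
wrist_force: [0.3, 0.2, -1.2]
grip_width: 0.0455
grasp_force: 61.8
t: 47.65
eef_pos: [0.5534, -0.0061, 0.1857]
ee_rot: [[-0.07, 0.998, -0.001], [0.998, 0.07, -0.0], [-0.0, -0.001, -1.0]]
wrist_force: [1.0, 0.9, -2.1]
grip_width: 0.0458
grasp_force: 61.7
t: 48.15
eef_pos: [0.5539, -0.0323, 0.1863]
ee_rot: [[-0.073, 0.997, -0.0], [0.997, 0.073, 0.0], [0.0, -0.0, -1.0]]
wrist_force: [0.1, 0.1, -1.9]
grip_width: 0.0456
grasp_force: 61.7
[ 0.55394606 -0.03230864  0.18632038]
259.5 117.5 28.8 [-0.      0.0576]
414.5 100.5 41.2 [0.1059 0.069 ]
259.5 23.5 32.4 [-0.0004  0.1162]
193.5 86.5 40.1 [-0.0448  0.0779]
492.5 6.5 30.0 [0.1472 0.1261]
```

```bash

python3 -m handwheel '[-1,0,-0.2,-2.5,0, -1,0,-0.2,-5,0, -1,0,-0.2,-7.5,0, -1,0,-0.2,-10,0, -1,0,-0.2,-11.5,0]'
python3 -m handwheel '[-1,0,0,-0.6,0, -1,0,0,-1,0, -1,0,0,-1.15,0, -1,0,0,-1.25,0, -1,0,0,-1.25,0]'
```

```text
t: 48.7
eef_pos: [0.553, -0.0345, 0.069]
ee_rot: [[-0.072, 0.997, -0.003], [0.997, 0.072, 0.0], [0.001, -0.003, -1.0]]
wrist_force: [-1.1, 0.9, -1.9]
grip_width: 0.0458
grasp_force: 61.7
t: 49.2
eef_pos: [0.5544, -0.0356, 0.0599]
ee_rot: [[-0.071, 0.997, 0.001], [0.997, 0.071, -0.0], [-0.0, 0.001, -1.0]]
wrist_force: [-0.1, 0.0, -2.3]
grip_width: 0.0454
grasp_force: 61.7
```

```bash

python3 -m handwheel '[-1,0,0,-0.15,0, 0.3,0,0,-0.15,0, 0.5,0,0,-0.15,0, 0.5,0,0,3,0, 0.5,0,0,7,0]' 40
python3 -m handwheel '[0.5,0,0,1.5,0, 0.5,0.2,-3,1.5,0, 0.5,0.4,-6.4,1.5,0, 0.5,0.4,-6.4,1.5,0, 0.5,0.4,-6.4,1.5,0]'
python3 - <<'E'
from h import *
s=manip.sense(); print(s['eef_pos'])
im,c=save('wrist','wm'); np.save('c_wm.npy',c,allow_pickle=True); im=cv2.imread('pics/wm.png')
g=cv2.medianBlur(cv2.cvtColor(im,cv2.COLOR_BGR2GRAY),5)[:290,180:340]
h=cv2.HoughCircles(g,cv2.HOUGH_GRADIENT,1,40,param1=80,param2=14,minRadius=26,maxRadius=60)
for x,y,r in h[0][:5]: p=ray(c,x+180,y,.118); print(x+180,y,r,(RR.T@(p[:2]-ctr)).round(4),p)
E
python3 -m handwheel '[0.5,0,0,-3,0, 0.5,0,0,-6,0, 0.5,0,0,-8.5,0, 0.2,0,0,-8.5,0, -1,0,0,-8.5,0]' 40
python3 -m handwheel '[-1,0,0,0,0, -1,0,0,0,0, -1,0,0,0,0, -1,0,0,0,0, -1,0,0,0,0]'
```

```text
t: 49.7
eef_pos: [0.5524, -0.0353, 0.1272]
ee_rot: [[-0.071, 0.997, -0.005], [0.997, 0.071, 0.001], [0.001, -0.005, -1.0]]
wrist_force: [-0.3, 0.0, 0.2]
grip_width: 0.0641
grasp_force: 0.0
t: 50.2
eef_pos: [0.5578, -0.0999, 0.1434]
ee_rot: [[-0.069, 0.998, -0.001], [0.998, 0.069, 0.001], [0.001, -0.001, -1.0]]
wrist_force: [0.2, 0.5, 0.1]
grip_width: 0.064
grasp_force: 0.0
[ 0.55775388 -0.09988178  0.14343843]
258.5 113.5 37.4 [-0.002 -0.007] [ 0.55372346 -0.03403271  0.118     ]
261.5 235.5 42.7 [-0.     -0.0797] [ 0.56079817 -0.10641805  0.118     ]
276.5 191.5 58.3 [ 0.0087 -0.0516] [ 0.56754066 -0.07778988  0.118     ]
256.5 32.5 43.6 [-0.0031  0.0334] [0.54978402 0.00623058 0.118     ]
262.5 72.5 38.5 [0.0001 0.0141] [ 0.55432729 -0.01279628  0.118     ]
t: 50.75
eef_pos: [0.5577, -0.0986, 0.0589]
ee_rot: [[-0.072, 0.997, -0.001], [0.997, 0.072, 0.0], [0.001, -0.001, -1.0]]
wrist_force: [-1.0, 0.2, -1.0]
grip_width: 0.0455
grasp_force: 41.3
t: 51.25
eef_pos: [0.5581, -0.0996, 0.0593]
ee_rot: [[-0.071, 0.997, 0.0], [0.997, 0.071, -0.0], [-0.0, 0.0, -1.0]]
wrist_force: [-0.3, 0.3, -2.3]
grip_width: 0.0457
grasp_force: 41.2
```

```bash

python3 -m handwheel '[-1,0,0,2.5,0, -1,0,0,6,0, -1,0,0,9.5,0, -1,0,0,12.5,0, -1,-0.5,-3,12.5,0]' 50
python3 -m handwheel '[-1,-1,-4,0,0, -1,-2,-8,0,0, -1,-3,-12,0,0, -1,-3.3,-17,0,0, -1,-3.3,-22,0,0]'
python3 -m handwheel '[-1,0,-1,-2.5,0, -1,0,-1,-5,0, -1,0,-1,-8,0, -1,0,-1,-11,0, -1,0,-1,-12.5,0]'
python3 -m handwheel '[-1,0,0,-0.5,0, -1,0,0,-1,0, -1,0,0,-1.15,0, -1,0,0,-1.15,0, -1,0,0,-1.15,0]'
```

```text
t: 51.75
eef_pos: [0.5554, -0.1278, 0.1905]
ee_rot: [[-0.075, 0.997, 0.01], [0.997, 0.075, -0.001], [-0.002, 0.01, -1.0]]
wrist_force: [1.1, -0.3, -0.7]
grip_width: 0.0454
grasp_force: 49.7
t: 52.25
eef_pos: [0.5194, -0.3511, 0.1845]
ee_rot: [[-0.071, 0.997, 0.001], [0.997, 0.071, -0.0], [-0.0, 0.001, -1.0]]
wrist_force: [1.0, 0.0, -0.9]
grip_width: 0.0454
grasp_force: 49.6
t: 52.75
eef_pos: [0.5186, -0.3586, 0.0553]
ee_rot: [[-0.071, 0.997, -0.004], [0.997, 0.071, 0.003], [0.003, -0.004, -1.0]]
wrist_force: [-0.5, 0.8, -1.5]
grip_width: 0.0455
grasp_force: 49.8
t: 53.25
eef_pos: [0.5205, -0.3598, 0.0489]
ee_rot: [[-0.071, 0.997, 0.002], [0.997, 0.071, -0.001], [-0.001, 0.002, -1.0]]
wrist_force: [0.0, -0.2, -1.8]
grip_width: 0.0458
grasp_force: 49.8
```

```bash

python3 -m handwheel '[-1,0,0,-0.15,0, 0.5,0,0,-0.15,0, 1,0,0,-0.15,0, 1,0,0,-0.15,0, 1,0,0,-0.15,0.1]'
python3 -m handwheel '[1,0,0,0,0.14, 1,0,0,0,0.28, 1,0,0,0,0.42, 1,0,0,0,0.56, 1,0,0,0,0.7]' >/dev/null
python3 -m handwheel '[1,0,0,0,0.14, 1,0,0,0,0.28, 1,0,0,0,0.42, 1,0,0,0,0.56, 1,0,0,0,0.7]'
python3 -m handwheel '[1,0,0,0,0.071, 0.3,0,0,0,0.071, -1,0,0,0,0.071, -1,0,0,0,0.071, -1,0,0,0,0.071]' 50
python3 -m handwheel '[-1,0,0,0,0, -1,0,0,0,0, -1,0,0,2,0, -1,0,0,6,0, -1,0,0,10,0]'
```

```text
t: 53.75
eef_pos: [0.5201, -0.3595, 0.0463]
ee_rot: [[-0.171, 0.985, 0.0], [0.985, 0.171, -0.0], [-0.0, 0.0, -1.0]]
wrist_force: [-0.1, -1.1, -0.6]
grip_width: 0.0854
grasp_force: 0.0
t: 54.75
eef_pos: [0.52, -0.3595, 0.0462]
ee_rot: [[-1.0, -0.006, 0.0], [-0.006, 1.0, -0.0], [-0.0, -0.0, -1.0]]
wrist_force: [-0.3, 0.5, 0.4]
grip_width: 0.0857
grasp_force: 0.0
t: 55.25
eef_pos: [0.5201, -0.3597, 0.0464]
ee_rot: [[-0.998, -0.07, 0.001], [-0.07, 0.998, -0.001], [-0.001, -0.001, -1.0]]
wrist_force: [0.2, -1.3, 1.5]
grip_width: 0.0455
grasp_force: 51.7
t: 55.75
eef_pos: [0.5191, -0.3585, 0.1449]
ee_rot: [[-0.997, -0.071, -0.003], [-0.071, 0.997, 0.003], [0.003, 0.003, -1.0]]
wrist_force: [1.6, -0.5, -2.0]
grip_width: 0.0451
grasp_force: 51.5
```

```bash

python3 -m handwheel '[-1,0,0,2,-0.14, -1,0,0,4,-0.28, -1,1,4,4,-0.42, -1,2,8,4,-0.56, -1,3,12,4,-0.7]' 
python3 -m handwheel '[-1,0.5,4,0,-0.14, -1,0.9,8,0,-0.28, -1,0.9,12,0,-0.42, -1,0.9,14.3,0,-0.56, -1,0.9,14.3,0,-0.7]'
python3 -m handwheel '[-1,0,0,0,-0.14, -1,0,0,0,-0.171, -1,0,0,0,-0.171, -1,0,0,0,-0.171, -1,0,0,0,-0.171]'
python3 - <<'E'
from h import *
print(manip.sense()['eef_pos'])
im,c=save('wrist','wn'); np.save('c_wn.npy',c,allow_pickle=True); im=cv2.imread('pics/wn.png')
g=cv2.medianBlur(cv2.cvtColor(im,cv2.COLOR_BGR2GRAY),5)[:200,180:340]
h=cv2.HoughCircles(g,cv2.HOUGH_GRADIENT,1,40,param1=80,param2=14,minRadius=24,maxRadius=44)
for x,y,r in h[0][:4]: p=ray(c,x+180,y,.118); print(x+180,y,r,(RR.T@(p[:2]-ctr)).round(4))
E
```

```text
t: 56.25
eef_pos: [0.5497, -0.2381, 0.1851]
ee_rot: [[-0.805, 0.594, -0.001], [0.594, 0.805, 0.001], [0.002, 0.0, -1.0]]
wrist_force: [0.8, 0.1, -1.3]
grip_width: 0.0452
grasp_force: 51.7
t: 56.75
eef_pos: [0.5587, -0.0928, 0.1853]
ee_rot: [[-0.238, 0.971, -0.001], [0.971, 0.238, 0.002], [0.002, -0.001, -1.0]]
wrist_force: [0.1, 0.1, -1.7]
grip_width: 0.0453
grasp_force: 51.8
t: 57.25
eef_pos: [0.5588, -0.0964, 0.1856]
ee_rot: [[-0.072, 0.997, -0.001], [0.997, 0.072, 0.0], [0.0, -0.001, -1.0]]
wrist_force: [-0.1, -0.5, -1.8]
grip_width: 0.0456
grasp_force: 51.7
[ 0.55881284 -0.09640493  0.1856223 ]
259.5 18.5 30.2 [0.     0.0546]
251.5 115.5 32.4 [-0.0052 -0.0054]
283.5 167.5 40.0 [ 0.0178 -0.0419]
```

```bash

python3 -m handwheel '[-1,0,0,-2.5,0, -1,0,0,-5,0, -1,0,0,-7.5,0, -1,0,0,-10,0, -1,0,0,-11.5,0]'
python3 -m handwheel '[-1,0,0,-0.5,0, -1,0,0,-0.9,0, -1,0,0,-1.1,0, -1,0,0,-1.25,0, -1,0,0,-1.25,0]'
```

```text
t: 57.8
eef_pos: [0.5579, -0.0963, 0.0685]
ee_rot: [[-0.071, 0.997, -0.003], [0.997, 0.071, 0.001], [0.001, -0.003, -1.0]]
wrist_force: [-0.9, -0.3, -1.4]
grip_width: 0.0459
grasp_force: 51.8
t: 58.3
eef_pos: [0.5594, -0.0965, 0.0593]
ee_rot: [[-0.071, 0.997, 0.001], [0.997, 0.071, -0.0], [-0.0, 0.001, -1.0]]
wrist_force: [0.4, 0.3, -1.7]
grip_width: 0.0456
grasp_force: 51.8
```

```bash

python3 -m handwheel '[-1,0,0,-0.15,0, 0.3,0,0,-0.15,0, 0.5,0,0,-0.15,0, 0.5,0,0,3,0, 0.5,0,0,7,0]' 40
python3 -m handwheel '[0.5,0,0,4,0, 0.5,-2,-3,7,0.1, 0.5,-4,-6,7,0.2, 0.5,-6,-9,7,0.3, 0.5,-8,-12,7,0.4]'
cat > lab.py <<'E'
from h import *
for nm in('scene','wrist'):
    im,c=save(nm,'l_'+nm); im=cv2.imread(f'pics/l_{nm}.png')
    for n,y in[('ore',.117),('cin',.0576),('pap',-.007),('pep',-.070),('tur',-.131)]:
        o=[]
        for z in(.035,.045,.06,.075,.088):
            P=ctr+RR@np.array([-.0015-.0235,y]); q=proj(c,[[*P,z]])[0].round().astype(int)
            o.append(im[q[1],q[0]].tolist() if 0<=q[0]<512 and 0<=q[1]<384 else None)
        print(nm,n,o)
E
python3 lab.py
```

```text
t: 58.8
eef_pos: [0.5575, -0.0961, 0.1266]
ee_rot: [[-0.071, 0.997, -0.005], [0.997, 0.071, 0.001], [0.002, -0.005, -1.0]]
wrist_force: [0.3, 0.3, 0.2]
grip_width: 0.0643
grasp_force: 0.0
t: 59.3
eef_pos: [0.4783, -0.2174, 0.1991]
ee_rot: [[-0.458, 0.889, 0.001], [0.889, 0.458, -0.001], [-0.001, 0.001, -1.0]]
wrist_force: [0.8, -0.2, -0.8]
grip_width: 0.064
grasp_force: 0.0
scene ore [[90, 109, 121], [80, 95, 106], [75, 98, 104], [90, 110, 117], [42, 70, 73]]
scene cin [[95, 113, 123], [80, 98, 106], [78, 97, 109], [80, 98, 108], [38, 54, 79]]
scene pap [[89, 110, 121], [81, 99, 104], [73, 89, 106], [84, 102, 120], [25, 37, 97]]
scene pep [[70, 85, 91], [73, 84, 91], [70, 82, 86], [85, 99, 101], [56, 66, 68]]
scene tur [[80, 94, 102], [80, 96, 102], [80, 96, 102], [84, 99, 104], [81, 96, 101]]
wrist ore [None, None, None, None, None]
wrist cin [None, None, None, None, None]
wrist pap [[62, 70, 75], [46, 52, 56], [7, 10, 49], [83, 88, 101], [17, 23, 68]]
wrist pep [[53, 60, 65], [40, 45, 49], [12, 11, 11], [168, 186, 183], [18, 19, 20]]
wrist tur [[66, 76, 81], [68, 75, 83], [71, 82, 89], [54, 73, 90], [21, 51, 74]]
```

```bash
python3 - <<'E'
from h import *
im=cv2.imread('pics/l_wrist.png'); c=get_calibration('wrist')
for n,y,x in[('pap',-.007,-.0015),('pep',-.070,-.0015),('tur',-.131,-.0015),('tur',-.128,-.0015),('tur',-.134,-.0015),('tur',-.131,.002),('tur',-.131,-.004)]:
    print(n,y,x)
    for z in np.arange(.020,.098,.005):
        P=ctr+RR@np.array([x-.0237,y]); q=proj(c,[[*P,z]])[0].round().astype(int); print(im[q[1],q[0]].tolist(),end=' ')
    print()
g=cv2.medianBlur(cv2.cvtColor(im,cv2.COLOR_BGR2GRAY),5)
for y in(-.007,-.070,-.131):
    q=proj(c,[[*(ctr+RR@np.array([-.0015,y])),.118]])[0]
    x0,y0=max(0,int(q[0]-55)),max(0,int(q[1]-55)); h=cv2.HoughCircles(g[y0:y0+110,x0:x0+110],cv2.HOUGH_GRADIENT,1,20,param1=80,param2=12,minRadius=26,maxRadius=44)
    print(y,q,[( (RR.T@(ray(c,a+x0,b+y0,.118)[:2]-ctr)).round(4).tolist(),r) for a,b,r in h[0][:2]])
E
```

```text
pap -0.007 -0.0015
[24, 38, 70] [12, 19, 36] [22, 28, 44] [51, 59, 67] [68, 77, 83] [66, 76, 81] [53, 62, 66] [41, 46, 50] [57, 66, 70] [62, 70, 75] [6, 8, 45] [12, 19, 68] [64, 73, 83] [115, 126, 135] [15, 19, 50] [16, 21, 56] 
pep -0.07 -0.0015
[23, 35, 63] [20, 26, 41] [22, 27, 42] [59, 68, 76] [67, 75, 82] [53, 60, 65] [56, 63, 69] [51, 58, 64] [70, 81, 88] [51, 59, 64] [12, 11, 11] [45, 51, 55] [65, 75, 81] [168, 186, 183] [16, 16, 18] [18, 19, 20] 
tur -0.131 -0.0015
[38, 58, 107] [20, 31, 55] [21, 26, 42] [23, 28, 43] [50, 57, 67] [69, 80, 87] [66, 74, 81] [70, 79, 88] [48, 55, 59] [66, 76, 82] [49, 64, 78] [12, 41, 69] [16, 45, 70] [66, 76, 82] [102, 114, 125] [20, 51, 74] 
tur -0.128 -0.0015
[37, 58, 106] [29, 45, 85] [17, 23, 40] [31, 38, 52] [56, 63, 72] [65, 75, 81] [60, 67, 73] [67, 76, 84] [43, 49, 55] [71, 82, 88] [36, 57, 78] [12, 43, 72] [25, 56, 85] [128, 129, 133] [48, 70, 89] [21, 53, 74] 
tur -0.134 -0.0015
[36, 56, 105] [16, 24, 41] [19, 25, 41] [22, 28, 43] [60, 68, 78] [71, 81, 89] [67, 75, 83] [80, 89, 100] [53, 61, 67] [67, 76, 82] [35, 55, 74] [11, 40, 69] 
[... 163 characters left out ...]
59] [66, 76, 82] [60, 73, 81] [12, 41, 69] [16, 45, 70] [66, 76, 82] [102, 114, 125] [20, 51, 74] [27, 67, 98] [46, 99, 136] 
tur -0.131 -0.004
[34, 54, 97] [35, 56, 102] [31, 47, 88] [20, 31, 55] [21, 26, 42] [50, 57, 67] [66, 75, 82] [69, 80, 87] [68, 75, 84] [56, 63, 69] [69, 78, 86] [66, 76, 82] [22, 47, 72] [16, 45, 70] [57, 70, 80] [158, 161, 165] 
-0.007 [482.09269685  13.97784805] [([0.0009, -0.0089], np.float32(29.7)), ([-0.0075, -0.0191], np.float32(27.4))]
-0.07 [432.35106936 103.6310397 ] [([0.0046, -0.0673], np.float32(33.3)), ([-0.0105, -0.0729], np.float32(40.1))]
-0.131 [390.50252135 179.05792223] [([-0.001, -0.1303], np.float32(32.4)), ([-0.0274, -0.1236], np.float32(28.8))]
```

```bash

python3 -m handwheel '[0,-0.3,-0.7,-3,-0.13, -0.2,-0.5,-1.4,-6,-0.26, -0.3,-0.7,-2.2,-9,-0.4, -0.3,-0.7,-2.2,-13,-0.4, -0.3,-0.7,-2.2,-16,-0.4]' 30
python3 -m handwheel '[-0.3,0,0,-1.5,0, -0.3,0,0,-3,0, -0.3,0,0,-3,0, -1,0,0,-3,0, -1,0,0,-3,0]' 30
python3 -m handwheel '[-1,0,0,0,0, -1,0,0,0,0, -1,0,0,0,0, -1,0,0,0,0, -1,0,0,0,0]'
```

```text
t: 59.9
eef_pos: [0.4716, -0.2377, 0.0361]
ee_rot: [[-0.069, 0.998, -0.001], [0.998, 0.069, 0.001], [0.001, -0.001, -1.0]]
wrist_force: [-0.9, -0.2, -0.7]
grip_width: 0.0297
grasp_force: 0.0
t: 60.4
eef_pos: [0.4727, -0.2388, 0.0102]
ee_rot: [[-0.071, 0.997, 0.002], [0.997, 0.071, -0.001], [-0.001, 0.002, -1.0]]
wrist_force: [-0.6, 0.6, -0.7]
grip_width: 0.0112
grasp_force: 29.2
t: 60.9
eef_pos: [0.4724, -0.2388, 0.009]
ee_rot: [[-0.071, 0.997, 0.001], [0.997, 0.071, -0.001], [-0.001, 0.001, -1.0]]
wrist_force: [-0.8, -0.2, 3.6]
grip_width: 0.0111
grasp_force: 29.4
```

```bash

python3 -m handwheel '[-1,0.18,0.01,0.73,0, -1,0.46,0.03,1.43,0, -1,0.84,0.06,2.09,0, -1,1.3,0.09,2.68,0, -1,1.84,0.13,3.21,0]'
python3 -m handwheel '[-1,0.61,0.04,0.45,0, -1,1.28,0.09,0.8,0, -1,1.99,0.14,1.06,0, -1,2.73,0.19,1.22,0, -1,3.48,0.24,1.27,0]'
python3 -m handwheel '[-1,0.15,0,0,0, -1,0.3,0.02,0,0, -1,0.4,0.02,0,0, -1,0.4,0.02,0,0, -1,0.4,0.02,0,0]'
```

```text
t: 61.4
eef_pos: [0.4892, -0.2376, 0.039]
ee_rot: [[-0.07, 0.998, -0.004], [0.998, 0.07, -0.0], [-0.0, -0.004, -1.0]]
wrist_force: [-1.1, -5.4, -5.7]
grip_width: 0.0108
grasp_force: 29.3
t: 61.9
eef_pos: [0.5244, -0.2355, 0.0542]
ee_rot: [[-0.07, 0.998, -0.002], [0.998, 0.07, -0.001], [-0.001, -0.003, -1.0]]
wrist_force: [-6.5, -4.0, 1.4]
grip_width: 0.0111
grasp_force: 29.5
t: 62.4
eef_pos: [0.5247, -0.2355, 0.054]
ee_rot: [[-0.069, 0.998, -0.011], [0.998, 0.069, -0.001], [0.0, -0.011, -1.0]]
wrist_force: [-20.6, -1.8, 11.7]
grip_width: 0.0105
grasp_force: 30.6
```

```bash

python3 -m handwheel '[-1,-0.2,0,0,0, -1,-0.2,0,0,0, -0.6,-0.2,0,0,0, -0.3,-0.2,0,0,0, -0.3,-0.2,0,0,0]'
python3 -m handwheel '[-0.3,0,0,4,0, -0.3,0,0,8,0, -0.3,0,0,12,0, 0,-1,-2,15,0, 0,-2,-4,17,0]'
python3 - <<'E'
from h import *
im,c=save('wrist','wz'); im=cv2.imread('pics/wz.png'); g=cv2.cvtColor(im,cv2.COLOR_BGR2GRAY)
for th in(0,.1,.2):
    P=ctr+RR@np.array([-.044-.054*np.sin(th),-.204]); q=proj(c,[[*P,.018+.054*np.cos(th)]])[0]; print(th,q)
q=proj(c,[[*(ctr+RR@np.array([-.044,-.204])),.072]])[0].round().astype(int)
print([(u,int(g[q[1],u])) for u in range(q[0]-24,q[0]+25,3)])
for n,p in[('salt',(.664,.127)),('mug',(.687,-.42))]: pass
im=snapshot('top')[:,:,::-1].copy(); cv2.imwrite('pics/top2.png',im); a=cv2.imread('pics/top1.png')
for n,(u,v) in[('salt',(332,266)),('mug',(598,242))]:
    u,v=int(u*.64),int(v*.64); d=cv2.absdiff(a,im)[v-14:v+14,u-14:u+14]; print(n,d.mean())
E
python3 lab.py | head -5
```

```text
t: 62.9
eef_pos: [0.5274, -0.2342, 0.0531]
ee_rot: [[-0.071, 0.997, 0.0], [0.997, 0.071, 0.001], [0.001, 0.0, -1.0]]
wrist_force: [0.2, 0.2, 0.3]
grip_width: 0.0301
grasp_force: 0.0
t: 63.4
eef_pos: [0.5079, -0.2745, 0.2266]
ee_rot: [[-0.073, 0.997, 0.004], [0.997, 0.073, -0.002], [-0.002, 0.003, -1.0]]
wrist_force: [-0.4, -0.6, -0.1]
grip_width: 0.0428
grasp_force: 0.0
0 [276.79417896 139.07189923]
0.1 [271.37559352 139.03777475]
0.2 [265.99914276 138.95212475]
[(253, 199), (256, 195), (259, 203), (262, 188), (265, 95), (268, 29), (271, 10), (274, 16), (277, 11), (280, 74), (283, 95), (286, 96), (289, 97), (292, 95), (295, 97), (298, 96), (301, 99)]
salt 4.4647108843537415
mug 81.40603741496598
scene ore [[92, 113, 122], [79, 95, 104], [141, 146, 157], [90, 111, 116], [43, 71, 71]]
scene cin [[90, 109, 119], [79, 96, 104], [134, 138, 149], [80, 98, 111], [41, 56, 81]]
scene pap [[90, 111, 119], [80, 96, 104], [124, 131, 140], [86, 103, 121], [29, 40, 100]]
scene pep [[75, 89, 95], [69, 84, 87], [79, 91, 99], [66, 79, 84], [65, 79, 83]]
scene tur [[93, 106, 115], [95, 109, 117], [93, 108, 114], [91, 104, 112], [81, 97, 103]]
```

```bash

python3 -m handwheel '[-1,-1,1,0,0, -1,-2,2,-2,0, -1,-2.6,3,-6,0, -1,-2.6,3.6,-10,0, -1,-2.6,4,-13,0]'
python3 -m handwheel '[-1,0,0,-2,0, -1,0,0,-3.7,0, -1,0,0,-3.7,0, -1,0.5,0,-3.7,0, -1,1,0,-3.7,0]'
python3 -m handwheel '[-1,0.3,0,0,0, -1,0.6,0,0,0, -1,0.9,0,0,0, -1,1,0,0,0, -1,1,0,0,0]'
```

```text
t: 64.1
eef_pos: [0.4797, -0.2319, 0.0883]
ee_rot: [[-0.072, 0.997, -0.005], [0.997, 0.072, 0.003], [0.004, -0.004, -1.0]]
wrist_force: [1.2, -0.1, -0.1]
grip_width: -0.0001
grasp_force: 0.0
t: 64.6
eef_pos: [0.4921, -0.2343, 0.0571]
ee_rot: [[-0.071, 0.997, 0.001], [0.997, 0.071, -0.0], [-0.0, 0.001, -1.0]]
wrist_force: [0.6, 0.0, 0.6]
grip_width: 0.0003
grasp_force: 0.0
t: 65.1
eef_pos: [0.5013, -0.2346, 0.0563]
ee_rot: [[-0.071, 0.997, 0.0], [0.997, 0.071, -0.0], [-0.0, 0.0, -1.0]]
wrist_force: [0.4, 0.2, 0.2]
grip_width: 0.0002
grasp_force: 0.0
```

```bash

python3 -m handwheel '[-1,0.2,0,0,0, -1,0.4,0,0,0, -1,0.6,0,0,0, -1,0.7,0,0,0, -1,0.7,0,0,0]'
python3 -m handwheel '[-1,0.1,0,0,0, -1,0.2,0,0,0, -1,0.3,0,0,0, -1,0.4,0,0,0, -1,0.4,0,0,0]'
```

```text
t: 65.6
eef_pos: [0.505, -0.2346, 0.0561]
ee_rot: [[-0.07, 0.998, -0.008], [0.998, 0.07, 0.001], [0.001, -0.008, -1.0]]
wrist_force: [-14.8, 1.4, 6.2]
grip_width: 0.0
grasp_force: 7.1
t: 66.1
eef_pos: [0.5056, -0.2346, 0.0559]
ee_rot: [[-0.069, 0.997, -0.016], [0.998, 0.069, 0.002], [0.003, -0.016, -1.0]]
wrist_force: [-28.5, 2.8, 14.0]
grip_width: -0.0003
grasp_force: 14.6
```

```bash

python3 -m handwheel '[-1,-0.8,0,0,0, -1,-2,0,0,0, -1,-3,0,3,0, -1,-3,0,7,0, -1,-3,0,11,0]'
python3 -m handwheel '[-1,0,0,4,0, -1,-2,0,8,0, -1,-5,0,10,0, -1,-8,0,10,0, -1,-10,0,10,0]'
python3 - <<'E'
from h import *
im=snapshot('top')[:,:,::-1].copy(); a=cv2.imread('pics/top1.png')
for n,(u,v) in[('salt',(332,266)),('mug',(598,242))]:
    u,v=int(u*.64),int(v*.64); print(n,cv2.absdiff(a,im)[v-14:v+14,u-14:u+14].mean())
print(manip.sense()['eef_pos'])
E
python3 lab.py | head -5
```

```text
t: 66.6
eef_pos: [0.4813, -0.2343, 0.167]
ee_rot: [[-0.071, 0.997, -0.001], [0.997, 0.071, 0.001], [0.001, -0.0, -1.0]]
wrist_force: [0.8, -0.5, 1.0]
grip_width: 0.0003
grasp_force: 0.0
t: 67.1
eef_pos: [0.381, -0.2346, 0.2678]
ee_rot: [[-0.071, 0.997, 0.003], [0.997, 0.071, -0.002], [-0.002, 0.003, -1.0]]
wrist_force: [0.3, -0.7, 0.2]
grip_width: -0.0002
grasp_force: 0.0
salt 2.1534863945578233
mug 1.524234693877551
[ 0.37922321 -0.23465556  0.26784786]
scene ore [[90, 111, 120], [80, 97, 107], [144, 148, 158], [88, 110, 115], [40, 71, 68]]
scene cin [[89, 109, 121], [77, 94, 104], [136, 140, 152], [78, 95, 110], [36, 55, 75]]
scene pap [[88, 106, 118], [82, 99, 104], [126, 133, 141], [83, 98, 117], [30, 41, 100]]
scene pep [[68, 81, 87], [71, 86, 86], [67, 84, 85], [69, 81, 86], [69, 82, 89]]
scene tur [[77, 91, 97], [80, 93, 100], [80, 93, 97], [78, 92, 98], [81, 93, 99]]
```

Salt and mug look unchanged, the labels face forward and the rail is up, so I'm handing in.

```bash
python3 -c "
from workcell import manip
print(manip.hand_in())"
```

```text
the job is handed in; nothing more can be done
None
```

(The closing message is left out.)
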